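Load a revolving glassware stand with price signs and put it on show

TASK

Put every loose price sign on the revolving display stand, one to a slot: through the gap in the brass rail, slide the flat tongue of its base fully home under the wooden hub, and turn the stand to its next hole with the spring pin (pull the black knob up, swing it round, let it snap in) to bring the next empty slot to the gap. When all the signs are in, turn the stand on counter-clockwise to its last hole and let the pin snap in; only then change over the lighting by pressing the wide key of the switch box fully down, so that the key that was down pops up, and leave the glassware and the other things where they stand.

Things in the scene. Friction and masses are not known exactly. Their poses are not given: they have to be found in the camera images.
- stand_base: fixed black base disc of the revolving stand, radius 145 mm, 10 mm thick, origin on the axle at table height. A low brass rail on it (radius 104 to 108 mm, top 30 mm above the table) is open only within 33 degrees either side of the x axis: the gap. Five index holes in its upper face, 125 mm from the axle, lie at 90, 150, 210, 270, 330 degrees counter-clockwise from x: holes 1 to 5
- hub (a point): on the axle, on the turning wooden disc (radius 100 mm, top 18 mm above the table). A six-sided wooden hub lies round it, 60 mm from axle to flat, 27 to 39 mm above the table, with a fixed goblet on it (radius 26, up to 117 mm above the table). Four neighbouring sides have slots under them: 9 mm high above the disc, 40 mm wide, back stop 36 mm from the axle; 24 mm of a tongue goes in, level
- stand (a joint): angle of the turning part, rad, growing counter-clockwise seen from above; 0 with the pin in hole 1 (start), 1.047 in hole 2, 2.094 in hole 3, 3.142 in hole 4, 4.189 in hole 5 (the last); about 0.02 play; end stops just outside. It turns easily once the pin is out, and cannot turn while the pin is in a hole
- plunger (a joint): lift of the spring pin, m: 0 seated in a hole, clear of the base from 0.009 up (let go between holes its tip rests on the base at about 0.008), top stop 0.016. The spring pulls it down with 5 N seated, 7 N at the top; let go within about 4 mm of a hole it snaps in by itself
- knob (a point): centre of the black round pull knob on top of the spring pin: 28 mm diameter, 26 mm tall, upright; 67 mm above the table when seated, 125 mm from the axle, on a steel arm of the turning part whose top (with a 24 mm collar) is 45 mm above the table. Pull it straight up to free the pin, then swing it round the axle
- seat_1 (a point): where a sign's half-way point lies when it is fully home in slot 1; turns with the stand, 64 mm from the axle; the sign's x then points level from here straight at the axle. This slot faces the gap when the pin is in hole 1. The slots are alike: any sign in any
- seat_2 (a point): where a sign's half-way point lies when it is fully home in slot 2; turns with the stand, 64 mm from the axle; the sign's x then points level from here straight at the axle. This slot faces the gap when the pin is in hole 2. The slots are alike: any sign in any
- seat_3 (a point): where a sign's half-way point lies when it is fully home in slot 3; turns with the stand, 64 mm from the axle; the sign's x then points level from here straight at the axle. This slot faces the gap when the pin is in hole 3. The slots are alike: any sign in any
- seat_4 (a point): where a sign's half-way point lies when it is fully home in slot 4; turns with the stand, 64 mm from the axle; the sign's x then points level from here straight at the axle. This slot faces the gap when the pin is in hole 4. The slots are alike: any sign in any
- sign_1_mid (a point): price sign, half-way up (37.5 mm above its underside) over the centre of its base; z up, x towards its tongue. Flat steel base 56 (x) x 36 mm, 6 mm thick, on it a white board 8 mm thick, 44 mm wide (across y), top 75 mm above the underside, standing at x = -12 to -4 mm; the bare base in front of it, up to x = +28 mm, is the tongue. 70 g. Starts upright on the table
- sign_2_mid (a point): price sign like sign_1 (any two to four of the four signs are present); it can be pinched from above across the board's 44 mm width
- sign_3_mid (a point): price sign like sign_1
- sign_4_mid (a point): price sign like sign_1
- switch_box: fixed grey switch box, 80 (x) x 180 (y) x 45 mm high, origin under its centre; three white keys stand in a row along y on its top. The keys are interlocked: a key stays where it is pushed, and pushing one down pushes any other that is down back up; takes about 4 N
- key_c_top (a point): centre of the upper face of the wide key (display lighting) at the -y end of the box, 30 mm along x, 42 mm along y; 9 mm above the box when up, 2 mm when down; this is the one to press
- key_a (a joint): how far the small key at the +y end of the box (30 x 24 mm) is pressed, m: 0 up, 0.007 fully down; down at the start
- key_b (a joint): the same for the small middle key (30 x 24 mm); up at the start
- key_c (a joint): the same for the wide key
- tumbler_1: bystander, to be left alone: glass tumbler, 68 mm wide, 85 mm tall; origin under its centre
- tumbler_2: bystander, to be left alone: glass tumbler, 68 mm wide, 85 mm tall; origin under its centre
- bowl: bystander, to be left alone: glass bowl, 96 mm wide, 45 mm tall; origin under its centre
- tape_roll: bystander, to be left alone: roll of tape lying flat, 72 mm wide, 22 mm high; origin under its centre
- card_stack: bystander, to be left alone: stack of blank cards, 90 x 60 x 14 mm; origin under its centre
- jar: bystander, to be left alone: lidded glass jar, 80 mm wide, 110 mm tall; origin under its centre
Things that resemble listed ones, but are neither listed nor needed, are in the scene too. What is shaped like the part that bears sign_4_mid but green or purple is not meant.

How it is judged (in metres and radians):
On the way, in this order (a step that is already met when the one before it is completed fails the run):
1. every sign present is fully home, one to a slot of the stand (((distance between sign_1_mid and seat_1 below 0.007 m and angle between sign_1_mid's own z axis and vertical below 0.12 rad) or (distance between sign_1_mid and seat_2 below 0.007 m and angle between sign_1_mid's own z axis and vertical below 0.12 rad) or (distance between sign_1_mid and seat_3 below 0.007 m and angle between sign_1_mid's own z axis and vertical below 0.12 rad) or (distance between sign_1_mid and seat_4 below 0.007 m and angle between sign_1_mid's own z axis and vertical below 0.12 rad)) and ((distance between sign_2_mid and seat_1 below 0.007 m and angle between sign_2_mid's own z axis and vertical below 0.12 rad) or (distance between sign_2_mid and seat_2 below 0.007 m and angle between sign_2_mid's own z axis and vertical below 0.12 rad) or (distance between sign_2_mid and seat_3 below 0.007 m and angle between sign_2_mid's own z axis and vertical below 0.12 rad) or (distance between sign_2_mid and seat_4 below 0.007 m and angle between sign_2_mid's own z axis and vertical below 0.12 rad)) and ((distance between sign_3_mid and seat_1 below 0.007 m and angle between sign_3_mid's own z axis and vertical below 0.12 rad) or (distance between sign_3_mid and seat_2 below 0.007 m and angle between sign_3_mid's own z axis and vertical below 0.12 rad) or (distance between sign_3_mid and seat_3 below 0.007 m and angle between sign_3_mid's own z axis and vertical below 0.12 rad) or (distance between sign_3_mid and seat_4 below 0.007 m and angle between sign_3_mid's own z axis and vertical below 0.12 rad)) and ((distance between sign_4_mid and seat_1 below 0.007 m and angle between sign_4_mid's own z axis and vertical below 0.12 rad) or (distance between sign_4_mid and seat_2 below 0.007 m and angle between sign_4_mid's own z axis and vertical below 0.12 rad) or (distance between sign_4_mid and seat_3 below 0.007 m and angle between sign_4_mid's own z axis and vertical below 0.12 rad) or (distance between sign_4_mid and seat_4 below 0.007 m and angle between sign_4_mid's own z axis and vertical below 0.12 rad))), for 0.2 s.
2. the stand is turned to its last hole and the pin has snapped in (all of step 1 and value of joint stand above 4.15 rad and value of joint plunger below 0.003 m), for 0.2 s.
3. the wide key is fully down and the key that was down has popped up (value of joint key_c above 0.0055 m and value of joint each of key_a, key_b below 0.0015 m), for 0.1 s.
At the end, for the whole second after the job is handed in: Every sign present stands fully home in a slot (its half-way point within 7 mm of a seat, upright within 0.12 rad) and at rest; the stand is in its last hole (joint above 4.15 rad) with the pin seated (lift under 3 mm); the wide key is down (over 5.5 mm) and the other two are up (under 1.5 mm) (all of step 2 and all of step 3 and linear speed of each of sign_1, sign_2, sign_3, sign_4 below 0.02 m/s and velocity of joint stand below 0.05 rad/s); the robot touches nothing.
It fails at once if a bystander is moved by more than 4 cm or tipped (distance of any of tumbler_1, tumbler_2, bowl, tape_roll, card_stack, jar from where it was at the start of the episode above 0.04 m or angle between any of tumbler_1, tumbler_2, bowl, tape_roll, card_stack, jar's own z axis and vertical above 0.5 rad).
Of sign_1, sign_2, sign_3, sign_4 only 2 to 4 are there at a start; the rules pass over those that are not, and their reading is None.
At some moment in a run one of sign_1, sign_2, sign_3, sign_4 may be knocked a few centimetres aside while the robot is not near it.
Once in a run the grip may slacken for a moment while it holds something.
It also fails if it takes over 210 s, if anything falls off the work surface, if the arm or the gripper's body presses on something with over 40 N, if the wrist force passes 120 N, or if a joint passes its speed limit or range.

ROBOT

A 6-joint arm with a two-finger parallel gripper is mounted at the origin on the work surface. World frame = base frame: x ahead of the robot, y to its left, z up, the work surface at z = 0. Lengths are in mm, angles in rad, forces in N, time in s.
With the tool pointing down it reaches from about 350 to 775 mm from the base axis. Payload 7.3 kg.
Tool frame: the origin (TCP) lies at the very end of the fingers, on their centre line; the grasp point (between the pads) lies 19 mm behind it; z points along the fingers, y is the line along which they close (so a half turn about z gives the same grasp; the last joint's range is limited). The gripper opens to 92 mm and grips with 3 to 60 N. Pads are 19 mm wide; open, the fingers measure 130 mm over their backs; the gripper's body (75 mm by 190 mm) begins 47 mm behind the grasp point.
Start: joints at [1.164, 0.342, 1.524, -0, 1.275, -0.146], TCP at [135.357, 507.27, 226.741] pointing down, gripper open.
Joint ranges: [-2.53, 2.53], [-0.77, 2.02], [0.04, 2.7], [-1, 4.14], [0.28, 2.66], [-3.11, 3.11]. Speed limits (rad/s): [2.57, 2.57, 3.14, 3.14, 3.14, 3.14].

INTERFACE

Orientations are given as [roll, pitch, yaw] about the fixed x, y, z axes, in that order (R = Rz(yaw) Ry(pitch) Rx(roll)).
In Python, from plant import * gives the robot as it stands.
- The arm moves only by the tool arm_command, never from a script. Its arguments are lists of equal length, an entry for each row: "gripper": the finger opening in mm, from 0 to 91.8; "dp": the shift along the tool's x, y, z in units of 25 mm (1.0 is 25 mm), a list of three; "twist": the turn about the tool's z in units of 5 degrees (1.0 is 5 degrees). A call has exactly 5 rows; each row shifts and turns the commanded pose from where the row before left it, along the tool's axes as they then stand; what a row does not reach is not made up. A row lasts 1/8 s, in which the tool goes at most 62.5 mm and 10.7 degrees, less where a joint would pass 70% of its speed; a pose out of reach is approached as far as the arm can. A call is refused whole if a number of a shift passes 1 or a number of a turn 1, either way. A call with a gripper value outside its range is refused whole. The fingers move at their own pace and stop on an object; the grip force is fixed at half the most. Time passes only in rows, so rows that do not move let the fingers close, or fill a call up. It gives the time, the measured TCP pose, the force, the opening and the grip force at its end, in the units of the state.
- get_obs(): the state, without advancing time (a new reading comes with each control period).
- capture(name): name is "scene" or "top"; returns the picture (420x560x3 uint8, red, green, blue); there is no depth.
- get_calibration(name): a dict with "mtx" (3x3 intrinsics, pixels), "position" and "attitude" of the camera in the world. Camera axes: x right, y down, z forward; pixel columns grow to the right and rows downward; lengths in mm; the calibration is good to about 2 mm. A picture is of the moment at which its call begins. get_calibration takes no time and is no camera call.
- close_job(): hands the job in; it is judged then, once.
The state is a dict: "time": time; "joint_positions": joint angles; "dq": joint speeds; "tau": joint torques, N m; "tool_pos": TCP position; "tcp_rot": TCP orientation; "contact_force": force on the tool from outside, world axes, zero at the start; "moment": the same for the moment, N m; "grip_width": finger opening in mm; "finger_force": force on a finger pad.
Only numpy, scipy, OpenCV 4.12 (cv2) and the standard library are available. Lean on these libraries where they do the work, as an engineer would, in place of code of your own. Each camera call takes 0.05 s, during which the arm holds its last target. There are 200 camera calls.

## Working session

There is one attempt and no reset: what is moved stays moved. The work goes in short steps, Python scripts to look and compute and a tool call to move; the robot and the scene stay as the last step left them, time stands still between calls to the robot, and variables do not carry over. Pictures are saved under pics/ and viewed, at most 14 in all, crops included, and the job is handed in when it is done.

Besides the shell and the picture viewer there is one more tool, called after "Emit:" by a JSON object that holds its "api" and its "payload". arm_command: Moves the arm, as the interface text tells. Its arguments: {"type":"object","properties":{"gripper":{"type":"array"},"dp":{"type":"array"},"twist":{"type":"array"}},"required":["gripper","dp","twist"]}

```bash
ls; mkdir -p pics
python3 - <<'E'
from plant import *
import cv2
for n in ("scene","top"):
    im=capture(n); cv2.imwrite(f"pics/{n}0.png",cv2.cvtColor(im,cv2.COLOR_RGB2BGR))
    c=get_calibration(n); print(n,c)
print(get_obs())
E
```

```text
pics
scene {'mtx': array([[418.94796026,   0.        , 278.68635311],
       [  0.        , 418.94796026, 204.4535608 ],
       [  0.        ,   0.        ,   1.        ]]), 'position': array([1193.82330024,   83.91816757,  936.84488799]), 'attitude': array([-2.45890483,  0.01654188,  1.73484871])}
top {'mtx': array([[411.10371186,   0.        , 282.18329598],
       [  0.        , 411.10371186, 211.74334229],
       [  0.        ,   0.        ,   1.        ]]), 'position': array([ 386.17986524,  -61.10576865, 1081.53518701]), 'attitude': array([-2.98488071,  0.00683202, -1.54295262])}
{'time': 0.1, 'joint_positions': array([ 1.16399029e+00,  3.42621115e-01,  1.52491655e+00,  1.37544255e-05,
        1.27538548e+00, -1.46006365e-01]), 'dq': array([-9.08321541e-04, -2.69991355e-03, -6.85452442e-06, -5.17066803e-04,
       -4.10280527e-04, -9.46525464e-04]), 'tau': array([ 1.99126598e-04, -4.32011247e+01, -2.44694960e+01,  7.19462684e-02,
        5.26215881e-02, -3.11277063e-05]), 'tool_pos': array([135.20819726, 506.92209779, 226.1327531 ]), 'tcp_rot': array([-3.14027824e+00, -2.06583597e-04,  2.88078884e+00]), 'contact_force': array([ 0.49787137, -0.30322188,  0.82594992]), 'moment': array([-0.00080616, -0.01188507,  0.03831042]), 'finger_force': 0.0, 'grip_width': 91.36475847068883}
```

View pics/top0.png

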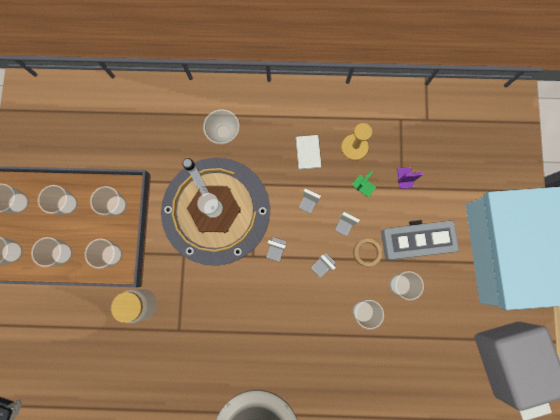

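View pics/scene0.png

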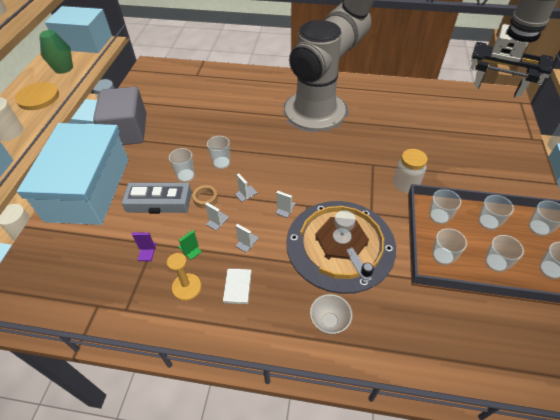

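The top view shows four white-board, grey-base signs at about (310,201), (347,223), (276,249) and (323,265). The green (365,184) and purple (408,178) lookalikes are decoys by colour. The stand is at (215,211), its knob at (188,164), and the switch box at (420,240) with the wide key at (441,238).

```bash
cat > h.py <<'E'
from plant import *
import cv2, numpy as np
from scipy.spatial.transform import Rotation as Ro
from scipy.optimize import least_squares
def cam(n):
    c=get_calibration(n); return c["mtx"],np.array(c["position"]),Ro.from_euler("xyz",c["attitude"]).as_matrix()
def proj(n,P):
    K,p,R=cam(n); q=(np.atleast_2d(P)-p)@R@K.T; return q[:,:2]/q[:,2:]
def ray(n,uv,z):
    K,p,R=cam(n); d=R@np.linalg.inv(K)@np.array([*uv,1.]); return p+d*(z-p[2])/d[2]
def snap(n,f,crop=None,s=1,draw=()):
    im=cv2.cvtColor(capture(n),cv2.COLOR_RGB2BGR); return show(im,f,crop,s,draw)
def show(im,f,crop=None,s=1,draw=()):
    a,b,c,d=crop or (0,0,560,420); o=cv2.resize(im[b:d,a:c],None,fx=s,fy=s,interpolation=cv2.INTER_CUBIC)
    for poly in draw: cv2.polylines(o,[np.int32(np.round((np.array(poly)+.5-[a,b])*s))],False,(0,0,255),1)
    cv2.imwrite("pics/"+f,o); return im
E
python3 - <<'E'
from h import *
for uv,z in (((310,201),6),((347,223),6),((276,249),6),((323,265),6),((215,211),10),((441,238),54),((188,164),67)): print(uv,ray("top",uv,z).round(0))
im=cv2.imread("pics/top0.png"); show(im,"c1.png",(255,180,375,285),6)
a=cv2.imread("pics/top0.png")
show(im,"c2.png",(150,145,280,275),4.4)
E
```

```text
(310, 201) [ 587. -122.    6.]
(347, 223) [ 530. -221.    6.]
(276, 249) [457. -36.   6.]
(323, 265) [ 419. -159.    6.]
(215, 211) [552. 128.  10.]
(441, 238) [ 493. -448.   54.]
(188, 164) [663. 194.  67.]
```

View pics/c1.png

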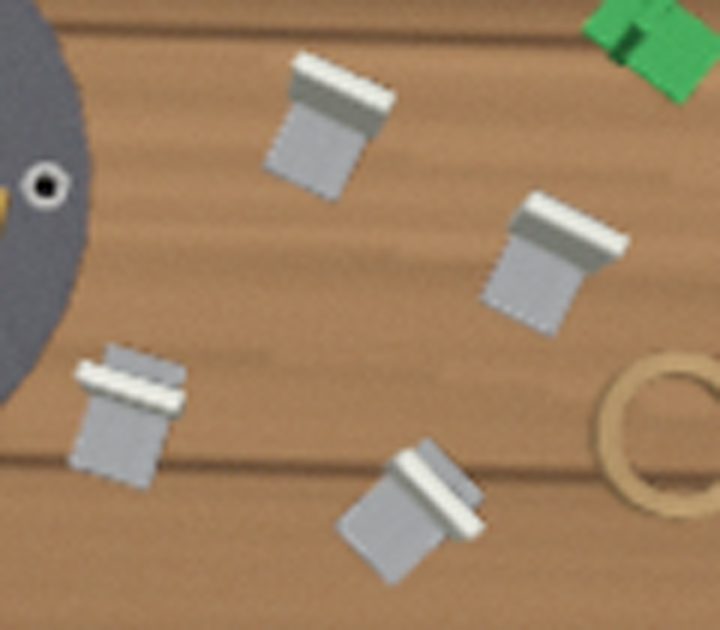

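View pics/c2.png

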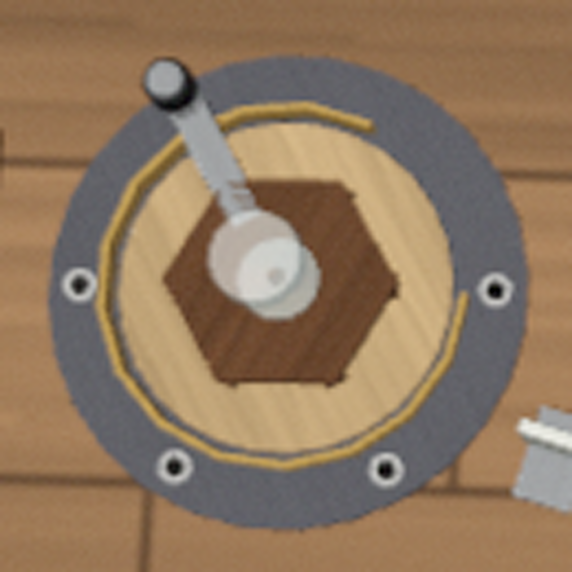

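```bash
cat >> h.py <<'E'
M={'f+':(28,18,6),'f-':(28,-18,6),'b+':(-28,18,6),'b-':(-28,-18,6),'T+':(-12,22,75),'T-':(-12,-22,75),'t+':(-4,22,75),'t-':(-4,-22,75)}
def place(q,P,z=0): # q=x,y,yaw
    return Ro.from_euler('z',q[2]).apply(np.atleast_2d(P))+[q[0],q[1],z]
def fit(n,P,uv,q0,z=0):
    s=least_squares(lambda q:(proj(n,place(q,P,z))-uv).ravel(),q0,x_scale=[10,10,.1]); return s.x,np.sqrt((s.fun**2).mean())
def outline(n,q,z=0):
    g=lambda ks: proj(n,place(q,[M[k] for k in ks],z))
    return [g(['f+','f-','b-','b+','f+']),g(['T+','T-','t-','t+','T+'])]
E
python3 - <<'E'
from h import *
obs={'A':{'f+':(333,200),'f-':(265,168),'T+':(395,95),'T-':(303,53),'t+':(385,110),'t-':(293,70)},
'B':{'f+':(552,335),'f-':(481,297),'T+':(629,240),'T-':(536,191)},
'C':{'f+':(148,488),'f-':(70,465),'T+':(185,393),'T-':(83,361),'t+':(182,413),'t-':(77,380),'b+':(185,368),'b-':(110,344)},
'D':{'f+':(392,584),'f-':(336,524),'b+':(484,495),'b-':(428,438),'T+':(484,524),'T-':(411,448),'t+':(466,539),'t-':(393,462)}}
dr=[];ds=[]
for k,o in obs.items():
    uv=(np.array(list(o.values()))+.5)/6-.5+[255,180]
    q0=[*ray("top",uv.mean(0),20)[:2],2.7]
    q,e=fit("top",[M[i] for i in o],uv,q0); print(k,q.round(2),np.degrees(q[2]).round(1),'rms px',e.round(2)); dr+=outline("top",q); ds+=outline("scene",q)
uv=(np.array([(495,290),(385,469),(174,466),(80,284)])+.5)/4.4-.5+150; uv[:,1]-=5
a=np.radians([330,270,210,150]); P=np.c_[125*np.cos(a),125*np.sin(a),0*a+10]
q,e=fit("top",P,uv,[552,128,-1.05]); print('stand',q.round(2),np.degrees(q[2]).round(1),e)
t=np.linspace(0,2*np.pi,60)
c=lambda r,z:place(q,np.c_[r*np.cos(t),r*np.sin(t),0*t+z])
hx=np.radians(np.arange(7)*60+30); hub=place(q,np.c_[60/np.cos(np.pi/6)*np.cos(hx),60/np.cos(np.pi/6)*np.sin(hx),0*hx+39])
kn=place(q,np.c_[14*np.cos(t),125+14*np.sin(t),0*t+80])
L=[c(145,10),c(100,18),hub,kn]
top=cv2.imread("pics/top0.png");sc=cv2.imread("pics/scene0.png")
A=show(top,"x.png",(150,140,380,285),3.4,dr+[proj("top",l) for l in L]); A=cv2.imread("pics/x.png")
show(sc,"y.png",(190,160,410,300),3.4,ds+[proj("scene",l) for l in L]); B=cv2.imread("pics/y.png")
w=max(A.shape[1],B.shape[1]); pad=lambda i:cv2.copyMakeBorder(i,0,0,0,w-i.shape[1],0)
cv2.imwrite("pics/ov.png",cv2.resize(np.vstack([pad(A),pad(B)]),None,fx=.61,fy=.61))
E
```

```text
A [ 586.57 -119.32    2.72] 156.0 rms px 0.37
B [ 529.94 -216.51    2.67] 153.0 rms px 0.21
C [457.02 -35.78   2.86] 164.1 rms px 0.21
D [ 419.58 -158.26    2.35] 134.7 rms px 0.32
stand [555.59 128.96  -1.04] -59.3 0.034849009968235416
```

View pics/ov.png

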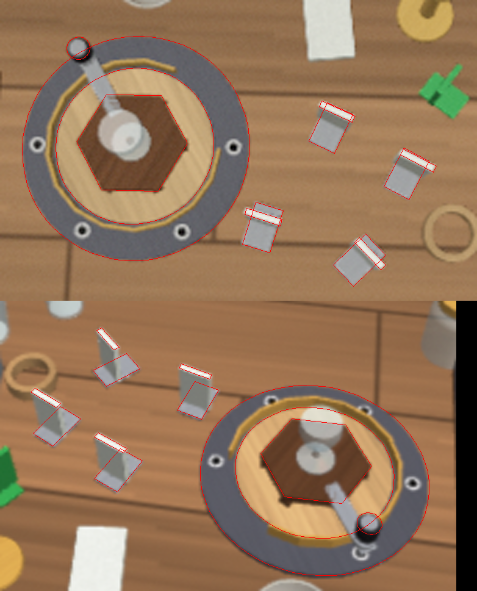

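The overlay of the fitted models matches all four signs and the stand in both views. The stand is at (555.6,129.0), yaw −59.3°. I take sign C first, at (457,−36), yaw 164°.

```bash
cat >> h.py <<'E'
S=np.array([555.6,129.0]); SY=np.radians(-59.3)
def rows(p0,y0,p1,y1,n,dec=2):
    """n rows from pose to pose; prints dp list and twist list (units), returns end error"""
    p=np.array(p0,float); y=y0; dp=[];tw=[]
    dy=(y1-y0+np.pi)%(2*np.pi)-np.pi
    for i in range(n):
        t=np.array(p0)+(np.array(p1)-p0)*(i+1)/n; R=Ro.from_euler('xyz',[np.pi,0,y]).as_matrix()
        u=np.round(R.T@(t-p)/25,dec); w=round(float(np.degrees(-(y0+dy*(i+1)/n-y))/5),dec)
        p=p+R@u*25; y-=np.radians(5*w); dp.append([float(v) for v in u+0.]); tw.append(w)
    for i in range(0,n,5): print(dp[i:i+5],tw[i:i+5])
    return p,y
def here():
    o=get_obs(); return np.array(o["tool_pos"]),o["tcp_rot"][2]
def sgn(q): # TCP xy over board for sign pose
    return np.array([q[0]-8*np.cos(q[2]),q[1]-8*np.sin(q[2])])
E
python3 - <<'E'
from h import *
p,y=here(); t=sgn([457.02,-35.78,np.radians(164.1)])
print(t); a,b=rows(p,y,[*t,226],np.radians(164.1),30); print(a,b)
E
```

```text
[464.71393048 -37.97167375]
[[-0.61, -0.59, 0.0], [-0.61, -0.59, 0.0], [-0.62, -0.58, 0.0], [-0.61, -0.59, 0.0], [-0.61, -0.59, 0.0]] [0.01, 0.0, 0.01, 0.01, 0.0]
[[-0.62, -0.59, 0.0], [-0.61, -0.58, 0.0], [-0.61, -0.59, 0.0], [-0.62, -0.59, 0.0], [-0.61, -0.58, 0.0]] [0.01, 0.0, 0.01, 0.01, 0.0]
[[-0.62, -0.59, 0.0], [-0.61, -0.58, 0.0], [-0.62, -0.59, 0.0], [-0.62, -0.58, 0.0], [-0.61, -0.58, 0.0]] [0.01, 0.01, 0.0, 0.01, 0.01]
[[-0.62, -0.59, 0.0], [-0.62, -0.58, 0.0], [-0.61, -0.58, 0.0], [-0.62, -0.59, 0.0], [-0.62, -0.58, 0.0]] [0.0, 0.01, 0.0, 0.01, 0.01]
[[-0.62, -0.58, 0.0], [-0.62, -0.58, 0.0], [-0.61, -0.58, 0.0], [-0.62, -0.58, 0.0], [-0.62, -0.58, 0.0]] [0.0, 0.01, 0.01, 0.0, 0.01]
[[-0.62, -0.58, 0.0], [-0.62, -0.58, 0.0], [-0.62, -0.58, 0.0], [-0.63, -0.58, 0.01], [-0.62, -0.58, 0.0]] [0.01, 0.0, 0.01, 0.01, 0.0]
[464.79884719 -37.97345412 225.8827531 ] 2.8642082081598876
```

Emit:
{"api": "arm_command", "payload": {"gripper": [70,70,70,70,70], "dp": [[-0.74,-0.7,0],[-0.74,-0.7,0],[-0.74,-0.7,0],[-0.74,-0.7,0],[-0.74,-0.7,0]], "twist": [0.2,0,0,0,0]}}

```text
time: 0.72
tool_pos: [200.9, 397.0, 226.4]
tcp_rot: [-3.141, -0.0, 2.863]
contact_force: [0.2, 0.4, -0.1]
grip_width: 70.1
finger_force: 0.0
```

Emit:
{"api": "arm_command", "payload": {"gripper": [70,70,70,70,70], "dp": [[-0.74,-0.7,0],[-0.74,-0.7,0],[-0.74,-0.7,0],[-0.74,-0.7,0],[-0.74,-0.7,0]], "twist": [0,0,0,0,0]}}

```text
time: 1.35
tool_pos: [265.7, 287.6, 226.5]
tcp_rot: [-3.141, -0.0, 2.863]
contact_force: [0.3, 0.1, -0.3]
grip_width: 70.2
finger_force: 0.0
```

Emit:
{"api": "arm_command", "payload": {"gripper": [70,70,70,70,70], "dp": [[-0.74,-0.7,0],[-0.74,-0.7,0],[-0.74,-0.7,0],[-0.74,-0.7,0],[-0.74,-0.7,0]], "twist": [0,0,0,0,0]}}

```text
time: 1.98
tool_pos: [330.6, 178.1, 226.5]
tcp_rot: [-3.141, -0.0, 2.863]
contact_force: [0.1, 0.4, -0.6]
grip_width: 70.0
finger_force: 0.0
```

Emit:
{"api": "arm_command", "payload": {"gripper": [70,70,70,70,70], "dp": [[-0.74,-0.7,0],[-0.74,-0.7,0],[-0.74,-0.7,0],[-0.74,-0.7,0],[-0.74,-0.7,0]], "twist": [0,0,0,0,0]}}

```text
time: 2.6
tool_pos: [395.5, 68.6, 226.5]
tcp_rot: [-3.142, -0.001, 2.863]
contact_force: [0.4, -0.1, 0.0]
grip_width: 69.8
finger_force: 0.0
```

Emit:
{"api": "arm_command", "payload": {"gripper": [70,70,70,70,70], "dp": [[-0.74,-0.7,0],[-0.74,-0.7,0],[-0.74,-0.7,0],[-0.74,-0.7,0],[-0.74,-0.7,0]], "twist": [0,0,0,0,0]}}

```text
time: 3.22
tool_pos: [460.4, -40.9, 226.4]
tcp_rot: [3.141, -0.001, 2.863]
contact_force: [0.2, 0.1, -0.5]
grip_width: 70.1
finger_force: 0.0
```

Run:
```python
from h import *
p,y=here(); t=sgn([457.02,-35.78,np.radians(164.1)]); print(p,np.degrees(y),get_obs()["joint_positions"].round(2))
rows(p,y,[*t,31],np.radians(164.1),10)
```

```text
[460.44724297 -40.90362133 226.41701991] 164.05419150723705 [-0.25  0.23  1.69  0.    1.23 -1.55]
[[-0.01, 0.02, 0.78], [-0.02, 0.01, 0.78], [-0.01, 0.02, 0.79], [-0.01, 0.01, 0.78], [-0.02, 0.02, 0.78]] [-0.0, -0.0, -0.0, -0.0, -0.0]
[[-0.01, 0.02, 0.78], [-0.01, 0.01, 0.78], [-0.02, 0.02, 0.78], [-0.01, 0.01, 0.79], [-0.01, 0.02, 0.78]] [-0.01, 0.0, 0.0, 0.0, 0.0]
```

Emit:
{"api": "arm_command", "payload": {"gripper": [70,70,70,70,70], "dp": [[-0.13,0.15,0.78],[0,0,0.78],[0,0,0.78],[0,0,0.78],[0,0,0.78]], "twist": [0,0,0,0,0]}}

```text
time: 3.85
tool_pos: [464.2, -37.4, 128.3]
tcp_rot: [3.142, -0.001, 2.863]
contact_force: [-0.2, 0.3, -0.4]
grip_width: 69.8
finger_force: 0.0
```

Emit:
{"api": "arm_command", "payload": {"gripper": [70,70,70,70,70], "dp": [[0,0,0.78],[0,0,0.78],[0,0,0.78],[0,0,0.78],[0,0,0.78]], "twist": [0,0,0,0,0]}}

```text
time: 4.47
tool_pos: [464.3, -37.4, 30.9]
tcp_rot: [3.142, -0.0, 2.863]
contact_force: [0.7, -0.0, 0.2]
grip_width: 69.7
finger_force: 0.0
```

Emit:
{"api": "arm_command", "payload": {"gripper": [30,30,30,30,30], "dp": [[0,0,0],[0,0,0],[0,0,0],[0,0,0],[0,0,0]], "twist": [0,0,0,0,0]}}

```text
time: 5.1
tool_pos: [465.0, -37.6, 32.4]
tcp_rot: [3.141, 0.002, 2.863]
contact_force: [-0.5, -0.2, 6.6]
grip_width: 43.5
finger_force: 30.0
```

Run:
```python
from h import *
p,y=here(); o=get_obs(); print(p,np.degrees(y),o["grip_width"],o["finger_force"])
d=np.array([np.cos(SY),np.sin(SY)]); t=S+d*(125+8)
y1=SY+np.pi
print(t); p2=[*t,100]
a,b=rows(p,y,[p[0],p[1],100],y,5)
rows(a,b,p2,y1,10)
```

```text
[464.96708469 -37.57994231  32.40512454] 164.0592616116991 43.54721792032394 30.00003218650818
[623.50220808  14.63964788]
[[0.0, 0.0, -0.54], [0.0, 0.0, -0.54], [0.0, 0.0, -0.54], [0.0, 0.0, -0.54], [0.0, 0.0, -0.54]] [-0.0, -0.0, -0.0, -0.0, -0.0]
[[-0.55, 0.38, 0.0], [-0.53, 0.41, 0.0], [-0.48, 0.45, 0.0], [-0.46, 0.49, 0.0], [-0.41, 0.53, 0.0]] [0.87, 0.86, 0.87, 0.87, 0.87]
[[-0.38, 0.55, 0.0], [-0.33, 0.58, 0.0], [-0.29, 0.6, 0.0], [-0.24, 0.62, 0.0], [-0.19, 0.64, 0.0]] [0.86, 0.87, 0.87, 0.86, 0.87]
```

Emit:
{"api": "arm_command", "payload": {"gripper": [30,30,30,30,30], "dp": [[0,0,-0.3],[0,0,-0.6],[0,0,-0.6],[0,0,-0.6],[0,0,-0.6]], "twist": [0,0,0,0,0]}}

```text
time: 5.72
tool_pos: [464.2, -37.4, 99.9]
tcp_rot: [3.142, -0.0, 2.863]
contact_force: [0.6, -0.5, -1.1]
grip_width: 43.5
finger_force: 30.0
```

Emit:
{"api": "arm_command", "payload": {"gripper": [30,30,30,30,30], "dp": [[-0.55,0.38,0.0],[-0.53,0.41,0.0],[-0.48,0.45,0.0],[-0.46,0.49,0.0],[-0.41,0.53,0.0]], "twist": [0.87,0.87,0.87,0.87,0.87]}}

```text
time: 6.35
tool_pos: [543.9, -11.1, 99.4]
tcp_rot: [-3.141, -0.0, 2.481]
contact_force: [-0.8, -0.3, -0.2]
grip_width: 44.0
finger_force: 30.0
```

Emit:
{"api": "arm_command", "payload": {"gripper": [30,30,30,30,30], "dp": [[-0.38,0.55,0.0],[-0.33,0.58,0.0],[-0.29,0.6,0.0],[-0.24,0.62,0.0],[-0.19,0.64,0.0]], "twist": [0.87,0.87,0.87,0.87,0.87]}}

```text
time: 6.98
tool_pos: [623.1, 14.7, 99.3]
tcp_rot: [-3.141, -0.0, 2.102]
contact_force: [-0.3, 0.1, -0.4]
grip_width: 44.0
finger_force: 30.0
```

Run:
```python
from h import *
p,y=here(); o=get_obs(); print(p,np.degrees(y),o["grip_width"],o["finger_force"],o["contact_force"])
d=np.array([np.cos(SY),np.sin(SY)]); t=S+d*(125+8)
rows(p,y,[*t,52],SY+np.pi,5)
q=[p[0]+8*np.cos(y),p[1]+8*np.sin(y),y]; z=p[2]-32
snap("scene","s1.png",(220,160,360,300),4.2,outline("scene",q,z))
```

```text
[623.12801105  14.71545646  99.28202203] 120.41359302586613 43.965407776044486 29.995730817317963 [-0.31061013  0.13576939 -0.38458924]
[[0.0, 0.0, 0.38], [0.0, 0.0, 0.38], [-0.01, 0.01, 0.37], [0.0, 0.0, 0.38], [0.0, 0.0, 0.38]] [-0.01, -0.01, -0.01, -0.02, -0.01]
```

View pics/s1.png

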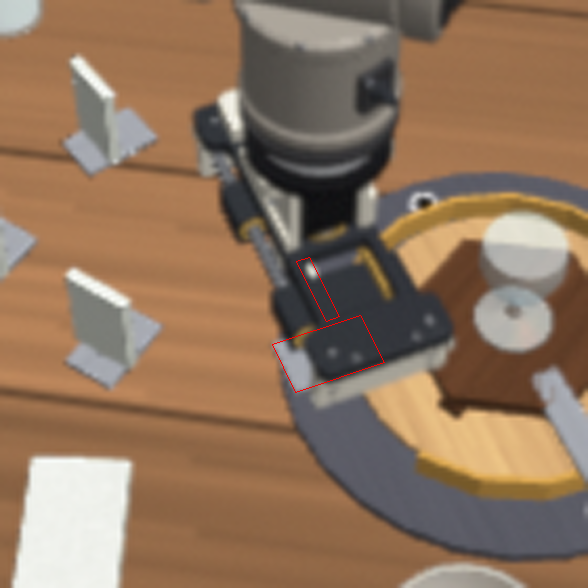

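The held sign's outline agrees with the picture (its base edge shows at crop (285,370)), so I lower it and slide it in.

Emit:
{"api": "arm_command", "payload": {"gripper": [30,30,30,30,30], "dp": [[0,0.01,0.39],[0,0,0.38],[0,0,0.38],[0,0,0.38],[0,0,0.38]], "twist": [-0.06,0,0,0,0]}}

```text
time: 7.65
tool_pos: [623.0, 14.6, 50.7]
tcp_rot: [-3.141, -0.0, 2.109]
contact_force: [-0.5, 0.4, -1.8]
grip_width: 44.0
finger_force: 30.0
```

Emit:
{"api": "arm_command", "payload": {"gripper": [30,30,30,30,30], "dp": [[0.3,0,0],[0.3,0,0],[0.3,0,0],[0.3,0,0],[0.2,0,0]], "twist": [0,0,0,0,0]}}

```text
time: 8.28
tool_pos: [604.9, 45.3, 51.6]
tcp_rot: [3.141, -0.0, 2.11]
contact_force: [0.1, -0.3, -1.4]
grip_width: 44.0
finger_force: 30.0
```

```bash
cat >> h.py <<'E'
def rel():
    o=get_obs();p,y=here(); d=np.array([np.cos(SY),np.sin(SY)]); v=p[:2]-S
    f=o["contact_force"]; print("sign r %.1f lat(tool y) %.1f z %.1f yawerr %.2f"%(v@d-8,v@[-d[1],d[0]],p[2],np.degrees((y-SY-np.pi+np.pi)%(2*np.pi)-np.pi)),"F in %.1f lat %.1f z %.1f"%(-f[:2]@d,f[:2]@[-d[1],d[0]],f[2]),"M",np.round(o["moment"],2),"grip",round(o["grip_width"],1))
E
python3 -c "
from h import *
rel()"
```

```text
sign r 89.1 lat(tool y) -0.3 z 51.6 yawerr 0.18 F in -0.3 lat -0.1 z -1.4 M [-0.07 -0.02 -0.06] grip 44.0
```

Emit:
{"api": "arm_command", "payload": {"gripper": [30,30,30,30,30], "dp": [[0.1,0,0],[0.1,0,0],[0.1,0,0],[0,0,0],[0,0,0]], "twist": [0,0,0,0,0]}}

```text
time: 8.9
tool_pos: [601.4, 51.1, 51.5]
tcp_rot: [3.141, -0.0, 2.109]
contact_force: [0.3, -0.1, -0.6]
grip_width: 43.9
finger_force: 30.0
```

```bash
python3 -c "
from h import *
rel()"
```

```text
sign r 82.4 lat(tool y) -0.4 z 51.5 yawerr 0.15 F in -0.2 lat 0.2 z -0.6 M [-0.1   0.04 -0.04] grip 43.9
```

Emit:
{"api": "arm_command", "payload": {"gripper": [30,30,30,30,30], "dp": [[0.15,0,0],[0.15,0,0],[0.15,0,0],[0.15,0,0],[0.1,0,0]], "twist": [0,0,0,0,0]}}

```text
time: 9.52
tool_pos: [592.3, 66.5, 51.5]
tcp_rot: [3.141, -0.0, 2.11]
contact_force: [-0.1, 0.0, -0.6]
grip_width: 43.6
finger_force: 30.0
```

```bash
python3 -c "
from h import *
rel()"
```

```text
sign r 64.5 lat(tool y) -0.4 z 51.5 yawerr 0.17 F in 0.1 lat -0.1 z -0.6 M [-0.05  0.   -0.07] grip 43.6
```

Free all the way. I push to the back stop, then release and look.

Emit:
{"api": "arm_command", "payload": {"gripper": [30,30,30,30,30], "dp": [[0.06,0,0],[0.06,0,0],[0.04,0,0],[0,0,0],[0,0,0]], "twist": [0,0,0,0,0]}}

```text
time: 10.15
tool_pos: [591.8, 67.8, 52.0]
tcp_rot: [3.14, 0.004, 2.109]
contact_force: [2.9, -6.8, -1.1]
grip_width: 44.0
finger_force: 30.0
```

```bash
python3 -c "
from h import *
rel()
p,y=here(); v=0*p
q=[*(S+72*np.array([np.cos(SY),np.sin(SY)])),]
"
```

```text
sign r 63.1 lat(tool y) -0.1 z 52.0 yawerr 0.16 F in -7.4 lat -1.0 z -1.1 M [-1.58 -0.67  0.05] grip 44.0
```

Emit:
{"api": "arm_command", "payload": {"gripper": [60,60,60,60,60], "dp": [[0,0,0],[0,0,0],[0,0,0],[0,0,-0.3],[0,0,-0.8]], "twist": [0,0,0,0,0]}}

```text
time: 10.78
tool_pos: [589.7, 69.7, 78.8]
tcp_rot: [-3.14, -0.001, 2.109]
contact_force: [0.9, 0.3, 0.6]
grip_width: 59.7
finger_force: 0.0
```

Emit:
{"api": "arm_command", "payload": {"gripper": [60,60,60,60,60], "dp": [[0,0,-0.8],[0,0,-0.8],[0,0,-0.6],[0,0,0],[0,0,0]], "twist": [0,0,0,0,0]}}

```text
time: 11.4
tool_pos: [589.9, 69.6, 133.3]
tcp_rot: [-3.141, -0.001, 2.109]
contact_force: [0.3, -0.4, 1.4]
grip_width: 60.1
finger_force: 0.0
```

```bash
cat >> h.py <<'E'
def knob(k): # hole k: xy and world angle
    a=SY+np.radians(90+60*(k-1)); return S+125*np.array([np.cos(a),np.sin(a)]),a
E
python3 - <<'E'
from h import *
p,y=here(); print(p,np.degrees(y))
t,a=knob(1); print(t,np.degrees(a)); rows(p,y,[*t,p[2]],a,20)
E
```

```text
[589.91185332  69.61531794 133.33524717] 120.85773886666632
[663.08153395 192.81786474] 30.7
[[0.14, 0.25, 0.0], [0.15, 0.24, 0.0], [0.18, 0.23, 0.0], [0.19, 0.21, 0.0], [0.21, 0.2, 0.0]] [0.9, 0.9, 0.9, 0.91, 0.9]
[[0.22, 0.18, 0.0], [0.24, 0.16, 0.0], [0.24, 0.15, 0.0], [0.26, 0.12, 0.0], [0.27, 0.1, 0.0]] [0.9, 0.9, 0.9, 0.9, 0.91]
[[0.28, 0.08, 0.0], [0.28, 0.06, 0.0], [0.28, 0.04, 0.0], [0.29, 0.02, 0.0], [0.28, -0.01, 0.0]] [0.9, 0.9, 0.9, 0.9, 0.9]
[[0.29, -0.03, 0.0], [0.28, -0.05, 0.0], [0.28, -0.08, 0.0], [0.27, -0.09, 0.0], [0.26, -0.12, 0.0]] [0.91, 0.9, 0.9, 0.9, 0.9]
```

Emit:
{"api": "arm_command", "payload": {"gripper": [60,60,60,60,60], "dp": [[0.14,0.25,0.0],[0.15,0.24,0.0],[0.18,0.23,0.0],[0.19,0.21,0.0],[0.21,0.2,0.0]], "twist": [0.9,0.9,0.9,0.9,0.9]}}

```text
time: 12.02
tool_pos: [608.1, 100.6, 132.7]
tcp_rot: [-3.139, -0.0, 1.714]
contact_force: [-0.7, 0.3, 0.4]
grip_width: 59.8
finger_force: 0.0
```

Emit:
{"api": "arm_command", "payload": {"gripper": [60,60,60,60,60], "dp": [[0.22,0.18,0.0],[0.24,0.16,0.0],[0.24,0.15,0.0],[0.26,0.12,0.0],[0.27,0.1,0.0]], "twist": [0.9,0.9,0.9,0.9,0.9]}}

```text
time: 12.65
tool_pos: [626.3, 131.4, 132.6]
tcp_rot: [-3.139, 0.001, 1.321]
contact_force: [0.1, -0.6, 0.0]
grip_width: 59.9
finger_force: 0.0
```

Emit:
{"api": "arm_command", "payload": {"gripper": [60,60,60,60,60], "dp": [[0.28,0.08,0.0],[0.28,0.06,0.0],[0.28,0.04,0.0],[0.29,0.02,0.0],[0.28,-0.01,0.0]], "twist": [0.9,0.9,0.9,0.9,0.9]}}

```text
time: 13.28
tool_pos: [644.7, 162.1, 132.6]
tcp_rot: [-3.14, 0.002, 0.929]
contact_force: [0.1, 0.2, 0.5]
grip_width: 59.7
finger_force: 0.0
```

Emit:
{"api": "arm_command", "payload": {"gripper": [60,60,60,60,60], "dp": [[0.29,-0.03,0.0],[0.28,-0.05,0.0],[0.28,-0.08,0.0],[0.27,-0.09,0.0],[0.26,-0.12,0.0]], "twist": [0.9,0.9,0.9,0.9,0.9]}}

```text
time: 13.9
tool_pos: [663.0, 193.0, 132.5]
tcp_rot: [-3.141, 0.002, 0.536]
contact_force: [0.7, 0.1, 0.6]
grip_width: 60.2
finger_force: 0.0
```

Run:
```python
from h import *
p,y=here(); print(p,np.degrees(y))
t,a=knob(1); rows(p,y,[*t,52],a,5)
d=np.array([np.cos(SY),np.sin(SY)]); q=[*(S+64*d),SY+np.pi]
im=snap("top","t2.png",(165,150,285,270),4.5,outline("top",q,18))
show(cv2.cvtColor(capture("scene"),cv2.COLOR_RGB2BGR),"s2.png",(280,180,400,280),4.5,outline("scene",q,18))
a=cv2.imread("pics/t2.png");b=cv2.imread("pics/s2.png"); b=cv2.copyMakeBorder(b,0,a.shape[0]-b.shape[0],0,0,0); cv2.imwrite("pics/ts2.png",cv2.resize(np.hstack([a,b]),None,fx=.74,fy=.74))
```

```text
[662.96929408 192.98439777 132.50220618] 30.704266692156125
[[0.0, 0.0, 0.64], [0.0, 0.0, 0.65], [0.0, 0.0, 0.64], [0.0, 0.01, 0.65], [0.0, 0.0, 0.64]] [0.0, 0.0, 0.0, 0.0, 0.0]
```

View pics/ts2.png

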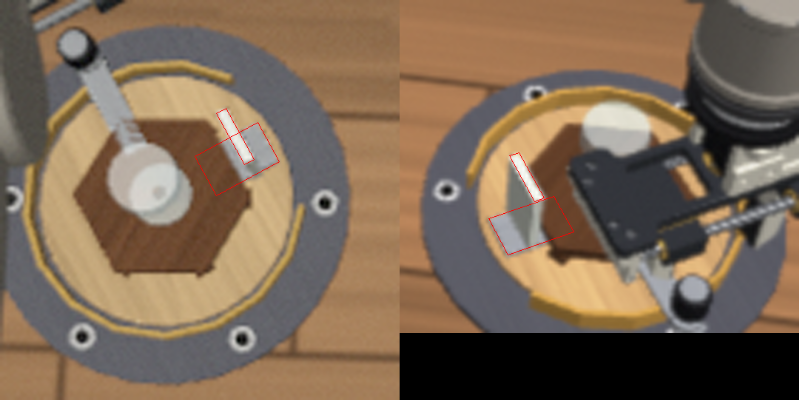

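Sign C sits exactly on the predicted home outline in both views. Next is the knob.

Emit:
{"api": "arm_command", "payload": {"gripper": [60,60,60,60,60], "dp": [[0,0,0.65],[0,0,0.65],[0,0,0.65],[0,0,0.65],[0,0,0.62]], "twist": [0,0,0,0,0]}}

```text
time: 14.62
tool_pos: [663.3, 192.8, 52.1]
tcp_rot: [-3.141, 0.0, 0.539]
contact_force: [0.7, 0.1, 0.1]
grip_width: 60.4
finger_force: 0.0
```

Emit:
{"api": "arm_command", "payload": {"gripper": [10,10,10,10,10], "dp": [[0,0,0],[0,0,0],[0,0,0],[0,0,0],[0,0,0]], "twist": [0,0,0,0,0]}}

```text
time: 15.25
tool_pos: [663.9, 193.0, 54.3]
tcp_rot: [3.141, -0.001, 0.539]
contact_force: [-1.5, 0.7, 3.3]
grip_width: 26.9
finger_force: 30.0
```

```bash
cat >> h.py <<'E'
def krel():
    o=get_obs();p,y=here(); v=p[:2]-S; print("r %.1f ang %.2f (stand %.3f) yaw %.2f z %.1f"%(np.hypot(*v),np.degrees(np.arctan2(v[1],v[0])),(np.arctan2(v[1],v[0])-SY-np.pi/2)%(2*np.pi),np.degrees(y),p[2]),o["contact_force"].round(1),o["moment"].round(2),"grip",round(o["grip_width"],1),round(o["finger_force"],1))
E
python3 -c "
from h import *
krel()"
```

```text
r 125.8 ang 30.60 (stand 6.282) yaw 30.86 z 54.3 [-1.5  0.7  3.3] [-0.07  0.19 -0.01] grip 26.9 30.0
```

Emit:
{"api": "arm_command", "payload": {"gripper": [10,10,10,10,10], "dp": [[0,0,-0.18],[0,0,-0.18],[0,0,-0.18],[0,0,-0.04],[0,0,0]], "twist": [0,0,0,0,0]}}

```text
time: 15.88
tool_pos: [663.7, 193.1, 67.7]
tcp_rot: [-3.142, -0.001, 0.539]
contact_force: [5.1, 2.1, -6.9]
grip_width: 27.6
finger_force: 30.0
```

```bash
python3 -c "
from h import *
krel()"
```

```text
r 125.6 ang 30.68 (stand 6.283) yaw 30.86 z 67.7 [ 5.1  2.1 -6.9] [ 0.31 -0.75  0.02] grip 27.6 30.0
```

Emit:
{"api": "arm_command", "payload": {"gripper": [10,10,10,10,10], "dp": [[-0.02,-0.436,0],[-0.02,-0.436,0],[-0.02,-0.436,0],[-0.02,-0.436,0],[-0.02,-0.436,0]], "twist": [-1,-1,-1,-1,-1]}}

```text
time: 16.5
tool_pos: [626.1, 233.3, 67.7]
tcp_rot: [-3.141, -0.002, 0.978]
contact_force: [3.5, 3.7, -7.0]
grip_width: 27.5
finger_force: 30.0
```

```bash
python3 -c "
from h import *
krel()"
```

```text
r 125.9 ang 55.95 (stand 0.441) yaw 56.03 z 67.7 [ 3.5  3.7 -7. ] [ 0.7  -0.61  0.06] grip 27.5 30.0
```

Emit:
{"api": "arm_command", "payload": {"gripper": [10,10,10,10,10], "dp": [[-0.02,-0.436,0],[-0.02,-0.436,0],[-0.02,-0.436,0],[-0.02,-0.436,0],[-0.02,-0.436,0]], "twist": [-1,-1,-1,-1,-1]}}

```text
time: 17.12
tool_pos: [575.1, 253.7, 67.8]
tcp_rot: [-3.141, -0.002, 1.414]
contact_force: [2.5, 6.9, -6.8]
grip_width: 27.9
finger_force: 30.0
```

Emit:
{"api": "arm_command", "payload": {"gripper": [10,10,10,10,10], "dp": [[-0.02,-0.436,0],[-0.02,-0.415,0],[0,0,0],[0,0,0.1],[0,0,0.1]], "twist": [-1,-0.95,0,0,0]}}

```text
time: 17.75
tool_pos: [553.7, 255.3, 62.8]
tcp_rot: [-3.141, -0.002, 1.582]
contact_force: [-0.3, 9.4, -5.9]
grip_width: 27.2
finger_force: 30.0
```

```bash
python3 -c "
from h import *
krel()"
```

```text
r 126.3 ang 90.84 (stand 1.050) yaw 90.63 z 62.8 [-0.3  9.4 -5.9] [ 1.42 -0.06  0.15] grip 27.2 30.0
```

Emit:
{"api": "arm_command", "payload": {"gripper": [10,10,10,10,10], "dp": [[0.03,0,0.1],[0.03,0,0.1],[0,0,0.1],[0,0,0.05],[0,0,0]], "twist": [0,0,0,0,0]}}

```text
time: 18.38
tool_pos: [554.4, 255.4, 54.4]
tcp_rot: [-3.141, -0.001, 1.581]
contact_force: [0.2, 4.9, -3.9]
grip_width: 27.2
finger_force: 30.0
```

```bash
python3 -c "
from h import *
krel()"
```

```text
r 126.4 ang 90.56 (stand 1.045) yaw 90.60 z 54.4 [ 0.2  4.9 -3.9] [0.83 0.06 0.01] grip 27.2 30.0
```

Emit:
{"api": "arm_command", "payload": {"gripper": [60,60,60,60,60], "dp": [[0,0,0],[0,0,0],[0,0,-0.3],[0,0,-0.8],[0,0,-0.8]], "twist": [0,0,0,0,0]}}

```text
time: 19.0
tool_pos: [554.7, 254.8, 102.9]
tcp_rot: [3.141, 0.0, 1.581]
contact_force: [-0.9, 0.3, -0.7]
grip_width: 59.7
finger_force: 0.0
```

Emit:
{"api": "arm_command", "payload": {"gripper": [60,60,60,60,60], "dp": [[0,0,-0.8],[0,0,-0.8],[0,0,0],[0,0,0],[0,0,0]], "twist": [0,0,0,0,0]}}

```text
time: 19.62
tool_pos: [554.0, 254.8, 140.7]
tcp_rot: [-3.14, 0.001, 1.581]
contact_force: [-1.2, -0.7, -0.0]
grip_width: 59.8
finger_force: 0.0
```

```bash
cat >> h.py <<'E'
S=np.array([556.0,129.6])
Q={'A':(586.57,-119.32,np.radians(156.0)),'B':(529.94,-216.51,np.radians(153.0)),'C':(457.02,-35.78,np.radians(164.1)),'D':(419.58,-158.26,np.radians(134.7))}
def changed(names):
    for n in ("top","scene"):
        im=cv2.cvtColor(capture(n),cv2.COLOR_RGB2BGR).astype(float); old=cv2.imread(f"pics/{n}0.png").astype(float)
        for k in names:
            u=np.vstack(outline(n,Q[k])); a=u.min(0).astype(int)-2; b=u.max(0).astype(int)+3
            print(n,k,np.abs(im-old)[a[1]:b[1],a[0]:b[0]].mean().round(1),end=' ')
        print()
E
python3 - <<'E'
from h import *
changed("ABDC"); p,y=here(); print(p,np.degrees(y)); q=Q['A']; t=sgn(q); print(t)
rows(p,y,[*t,130],q[2],15)
E
```

```text
top A 3.3 top B 3.4 top D 3.4 top C 24.2 
scene A 2.8 scene B 2.8 scene D 2.7 scene C 20.9 
[554.19361751 254.87488509 140.90684251] 90.60264202549814
[ 593.87836366 -122.57389314]
[[-1.01, 0.1, 0.03], [-1.01, 0.01, 0.03], [-1.01, -0.05, 0.03], [-1.0, -0.14, 0.03], [-0.99, -0.21, 0.03]] [-0.87, -0.87, -0.88, -0.87, -0.87]
[[-0.97, -0.29, 0.02], [-0.95, -0.36, 0.03], [-0.92, -0.43, 0.03], [-0.88, -0.49, 0.03], [-0.84, -0.57, 0.03]] [-0.87, -0.87, -0.88, -0.87, -0.87]
[[-0.79, -0.62, 0.03], [-0.75, -0.69, 0.03], [-0.69, -0.74, 0.03], [-0.63, -0.79, 0.03], [-0.57, -0.83, 0.03]] [-0.87, -0.87, -0.88, -0.87, -0.87]
```

Emit:
{"api": "arm_command", "payload": {"gripper": [70,70,70,70,70], "dp": [[-1.0,0.1,0],[-1.0,0.01,0],[-1.0,-0.05,0],[-1.0,-0.14,0],[-0.99,-0.21,0]], "twist": [-0.87,-0.87,-0.87,-0.87,-0.87]}}

```text
time: 20.35
tool_pos: [567.6, 129.2, 141.3]
tcp_rot: [-3.141, -0.0, 1.964]
contact_force: [-0.0, -0.5, -0.8]
grip_width: 69.5
finger_force: 0.0
```

Emit:
{"api": "arm_command", "payload": {"gripper": [70,70,70,70,70], "dp": [[-0.97,-0.29,0],[-0.95,-0.36,0],[-0.92,-0.43,0],[-0.88,-0.49,0],[-0.84,-0.57,0]], "twist": [-0.87,-0.87,-0.87,-0.87,-0.87]}}

```text
time: 20.98
tool_pos: [580.6, 3.3, 141.3]
tcp_rot: [-3.141, -0.001, 2.343]
contact_force: [0.1, -0.4, -0.4]
grip_width: 70.4
finger_force: 0.0
```

Emit:
{"api": "arm_command", "payload": {"gripper": [70,70,70,70,70], "dp": [[-0.79,-0.62,0],[-0.75,-0.69,0],[-0.69,-0.74,0],[-0.63,-0.79,0],[-0.57,-0.83,0]], "twist": [-0.87,-0.87,-0.87,-0.87,-0.87]}}

```text
time: 21.6
tool_pos: [593.5, -122.4, 141.2]
tcp_rot: [3.142, -0.001, 2.723]
contact_force: [-0.1, 0.5, 1.0]
grip_width: 70.0
finger_force: 0.0
```

Run:
```python
from h import *
p,y=here(); print(p,np.degrees(y)); q=Q['A']; t=sgn(q)
rows(p,y,[*t,p[2]],q[2],1)
a,b=[*t,99],q[2]
d=np.array([np.cos(SY),np.sin(SY)]); t=S+d*(110+8)
rows(a,b,[*t,99],SY+np.pi,10)
```

```text
[ 593.50417166 -122.36613623  141.22816078] 155.9999685324765
[[-0.02, 0.0, 0.0]] [-0.0]
[[0.16, 0.59, 0.0], [0.2, 0.57, 0.0], [0.24, 0.57, 0.0], [0.27, 0.54, 0.0], [0.3, 0.53, 0.0]] [0.71, 0.7, 0.71, 0.7, 0.71]
[[0.33, 0.51, 0.0], [0.37, 0.49, 0.0], [0.39, 0.47, 0.0], [0.42, 0.44, 0.0], [0.45, 0.41, 0.0]] [0.71, 0.7, 0.71, 0.7, 0.71]
```

Emit:
{"api": "arm_command", "payload": {"gripper": [70,70,70,70,70], "dp": [[-0.02,0,0.9],[0,0,0.9],[0,0,0.9],[0,0,0.9],[0,0,0.8]], "twist": [0,0,0,0,0]}}

```text
time: 22.22
tool_pos: [593.8, -121.7, 30.4]
tcp_rot: [-3.142, -0.001, 2.72]
contact_force: [-0.1, -0.4, -0.4]
grip_width: 69.6
finger_force: 0.0
```

Emit:
{"api": "arm_command", "payload": {"gripper": [30,30,30,30,30], "dp": [[0,0,0],[0,0,0],[0,0,0],[0,0,0],[0,0,0]], "twist": [0,0,0,0,0]}}

```text
time: 22.85
tool_pos: [594.7, -122.0, 32.7]
tcp_rot: [3.141, 0.002, 2.72]
contact_force: [-0.4, 0.7, 4.8]
grip_width: 43.9
finger_force: 30.0
```

Emit:
{"api": "arm_command", "payload": {"gripper": [30,30,30,30,30], "dp": [[0,0,-0.32],[0,0,-0.6],[0,0,-0.6],[0,0,-0.6],[0,0,-0.6]], "twist": [0,0,0,0,0]}}

```text
time: 23.48
tool_pos: [594.2, -121.8, 101.0]
tcp_rot: [3.141, 0.001, 2.72]
contact_force: [0.1, -0.6, -0.5]
grip_width: 43.7
finger_force: 30.0
```

Emit:
{"api": "arm_command", "payload": {"gripper": [30,30,30,30,30], "dp": [[0.16,0.59,0.0],[0.2,0.57,0.0],[0.24,0.57,0.0],[0.27,0.54,0.0],[0.3,0.53,0.0]], "twist": [0.7,0.7,0.7,0.7,0.7]}}

```text
time: 24.1
tool_pos: [605.4, -46.0, 100.4]
tcp_rot: [3.141, 0.0, 2.413]
contact_force: [0.5, -0.5, -0.7]
grip_width: 44.0
finger_force: 30.0
```

Emit:
{"api": "arm_command", "payload": {"gripper": [30,30,30,30,30], "dp": [[0.33,0.51,0.0],[0.37,0.49,0.0],[0.39,0.47,0.0],[0.42,0.44,0.0],[0.45,0.41,0.0]], "twist": [0.7,0.7,0.7,0.7,0.7]}}

```text
time: 24.72
tool_pos: [616.6, 29.4, 100.4]
tcp_rot: [3.141, 0.0, 2.107]
contact_force: [0.3, 0.3, -0.3]
grip_width: 43.3
finger_force: 30.0
```

Run:
```python
from h import *
rel(); p,y=here(); d=np.array([np.cos(SY),np.sin(SY)]); t=S+d*118
rows(p,y,[*t,52],SY+np.pi,5)
```

```text
sign r 109.1 lat(tool y) 1.0 z 100.4 yawerr 0.04 F in 0.1 lat 0.5 z -0.3 M [-0.07  0.02  0.05] grip 43.3
[[-0.01, -0.01, 0.39], [0.0, -0.01, 0.38], [-0.01, 0.0, 0.39], [-0.01, -0.01, 0.39], [-0.01, -0.01, 0.39]] [0.0, 0.0, 0.01, -0.0, -0.0]
```

Emit:
{"api": "arm_command", "payload": {"gripper": [30,30,30,30,30], "dp": [[0,-0.05,0.4],[0,0,0.4],[0,0,0.4],[0,0,0.4],[0,0,0.34]], "twist": [0,0,0,0,0]}}

```text
time: 25.35
tool_pos: [615.3, 28.0, 50.3]
tcp_rot: [-3.141, -0.0, 2.109]
contact_force: [0.0, -6.4, 26.3]
grip_width: 43.7
finger_force: 30.0
```

Emit:
{"api": "arm_command", "payload": {"gripper": [30,30,30,30,30], "dp": [[0.3,0,0],[0.3,0,0],[0.3,0,0],[0.1,0,0],[0.1,0,0]], "twist": [0,0,0,0,0]}}

```text
time: 25.98
tool_pos: [601.3, 52.2, 51.3]
tcp_rot: [3.141, 0.0, 2.11]
contact_force: [0.4, -0.2, -1.1]
grip_width: 43.6
finger_force: 30.0
```

```bash
python3 -c "
from h import *
rel()"
```

```text
sign r 81.7 lat(tool y) -0.6 z 51.3 yawerr 0.18 F in -0.4 lat 0.2 z -1.1 M [-0.03 -0.02 -0.01] grip 43.6
```

Emit:
{"api": "arm_command", "payload": {"gripper": [30,30,30,30,30], "dp": [[0.16,0,0],[0.16,0,0],[0.16,0,0],[0.16,0,0],[0.08,0,0]], "twist": [0,0,0,0,0]}}

```text
time: 26.6
tool_pos: [592.4, 67.0, 51.4]
tcp_rot: [3.141, 0.001, 2.11]
contact_force: [1.5, -5.0, -0.5]
grip_width: 43.6
finger_force: 30.0
```

Emit:
{"api": "arm_command", "payload": {"gripper": [30,30,30,30,30], "dp": [[0.05,0,0],[0.03,0,0],[0.02,0,0],[0,0,0],[0,0,0]], "twist": [0,0,0,0,0]}}

```text
time: 27.22
tool_pos: [592.4, 67.6, 51.7]
tcp_rot: [3.14, 0.004, 2.109]
contact_force: [3.1, -7.6, -1.7]
grip_width: 43.5
finger_force: 30.0
```

```bash
python3 -c "
from h import *
rel()"
```

```text
sign r 63.9 lat(tool y) -0.3 z 51.7 yawerr 0.16 F in -8.1 lat -1.2 z -1.7 M [-1.63 -0.66  0.04] grip 43.5
```

Emit:
{"api": "arm_command", "payload": {"gripper": [60,60,60,60,60], "dp": [[0,0,0],[0,0,0],[0,0,0],[0,0,-0.3],[0,0,-0.8]], "twist": [0,0,0,0,0]}}

```text
time: 27.85
tool_pos: [590.1, 69.7, 78.5]
tcp_rot: [-3.14, -0.001, 2.109]
contact_force: [0.1, 0.1, -0.0]
grip_width: 59.8
finger_force: 0.0
```

Emit:
{"api": "arm_command", "payload": {"gripper": [60,60,60,60,60], "dp": [[0,0,-0.8],[0,0,-0.8],[0,0,-0.7],[0,0,0],[0,0,0]], "twist": [0,0,0,0,0]}}

```text
time: 28.48
tool_pos: [590.4, 69.6, 135.7]
tcp_rot: [-3.141, -0.0, 2.109]
contact_force: [0.3, 0.6, -0.2]
grip_width: 59.8
finger_force: 0.0
```

```bash
cat >> h.py <<'E'
def seatcheck(names,f): # names: list of (stand angle-in-steps past gap); overlay
    pics=[]
    for n,c in (("top",(165,150,285,270)),("scene",(280,180,400,300))):
        dr=[]
        for k in names:
            a=SY+np.radians(60*k); dr+=outline(n,[S[0]+64*np.cos(a),S[1]+64*np.sin(a),a+np.pi],18)
        snap(n,"t_.png",c,3.3,dr); pics.append(cv2.imread("pics/t_.png"))
    cv2.imwrite("pics/"+f,np.hstack(pics))
E
python3 - <<'E'
from h import *
p,y=here(); print(p,np.degrees(y))
t,a=knob(2); print(t); rows(p,y,[*t,p[2]],a,10)
E
```

```text
[590.42235782  69.56919049 135.73714343] 120.86338645008907
[554.4728749  254.59067121]
[[0.71, 0.26, 0.0], [0.72, 0.22, 0.0], [0.73, 0.18, 0.0], [0.74, 0.14, 0.0], [0.75, 0.1, 0.0]] [0.6, 0.61, 0.6, 0.6, 0.61]
[[0.75, 0.06, 0.0], [0.75, 0.02, 0.0], [0.76, -0.01, 0.0], [0.75, -0.06, 0.0], [0.75, -0.09, 0.0]] [0.6, 0.6, 0.61, 0.6, 0.6]
```

Emit:
{"api": "arm_command", "payload": {"gripper": [60,60,60,60,60], "dp": [[0.71,0.26,0.0],[0.72,0.22,0.0],[0.73,0.18,0.0],[0.74,0.14,0.0],[0.75,0.1,0.0]], "twist": [0.6,0.6,0.6,0.6,0.6]}}

```text
time: 29.1
tool_pos: [572.1, 162.5, 135.1]
tcp_rot: [-3.14, -0.0, 1.846]
contact_force: [0.3, 0.0, -0.0]
grip_width: 60.2
finger_force: 0.0
```

Emit:
{"api": "arm_command", "payload": {"gripper": [60,60,60,60,60], "dp": [[0.75,0.06,0.0],[0.75,0.02,0.0],[0.76,-0.01,0.0],[0.75,-0.06,0.0],[0.75,-0.09,0.0]], "twist": [0.6,0.6,0.6,0.6,0.63]}}

```text
time: 29.72
tool_pos: [554.0, 255.0, 135.0]
tcp_rot: [-3.14, 0.001, 1.581]
contact_force: [-0.1, 0.1, -1.7]
grip_width: 60.0
finger_force: 0.0
```

Emit:
{"api": "arm_command", "payload": {"gripper": [60,60,60,60,60], "dp": [[0,0,0.7],[0,0,0.7],[0,0,0.7],[0,0,0.7],[0,0,0.5]], "twist": [0,0,0,0,0]}}

```text
time: 30.35
tool_pos: [554.3, 254.3, 52.2]
tcp_rot: [-3.14, 0.0, 1.583]
contact_force: [0.4, 0.8, 0.1]
grip_width: 60.0
finger_force: 0.0
```

Emit:
{"api": "arm_command", "payload": {"gripper": [10,10,10,10,10], "dp": [[0,0,0],[0,0,0],[0,0,0],[0,0,0],[0,0,0]], "twist": [0,0,0,0,0]}}

```text
time: 30.98
tool_pos: [554.6, 254.7, 54.4]
tcp_rot: [3.141, -0.0, 1.583]
contact_force: [-3.6, -0.1, 5.5]
grip_width: 27.2
finger_force: 30.0
```

```bash
python3 -c "
from h import *
krel()"
```

```text
r 125.1 ang 90.66 (stand 1.046) yaw 90.71 z 54.4 [-3.6 -0.1  5.5] [-0.04  0.53  0.01] grip 27.2 30.0
```

Gripped. I lift it and swing 60°.

Emit:
{"api": "arm_command", "payload": {"gripper": [10,10,10,10,10], "dp": [[0,0,-0.18],[0,0,-0.18],[0,0,-0.18],[0,0,-0.04],[0,0,0]], "twist": [0,0,0,0,0]}}

```text
time: 31.6
tool_pos: [554.6, 254.6, 68.1]
tcp_rot: [-3.141, -0.0, 1.583]
contact_force: [0.2, 3.4, -7.5]
grip_width: 27.6
finger_force: 30.0
```

Emit:
{"api": "arm_command", "payload": {"gripper": [10,10,10,10,10], "dp": [[-0.018,-0.436,0],[-0.018,-0.436,0],[-0.018,-0.436,0],[-0.018,-0.436,0],[-0.018,-0.436,0]], "twist": [-1,-1,-1,-1,-1]}}

```text
time: 32.22
tool_pos: [501.3, 242.6, 68.1]
tcp_rot: [-3.141, -0.001, 2.022]
contact_force: [-1.3, 2.8, -7.3]
grip_width: 27.5
finger_force: 30.0
```

```bash
python3 -c "
from h import *
krel()"
```

```text
r 125.5 ang 115.86 (stand 1.486) yaw 115.88 z 68.1 [-1.3  2.8 -7.3] [ 0.45  0.13 -0.01] grip 27.5 30.0
```

Emit:
{"api": "arm_command", "payload": {"gripper": [10,10,10,10,10], "dp": [[-0.018,-0.436,0],[-0.018,-0.436,0],[-0.018,-0.436,0],[-0.018,-0.436,0],[-0.018,-0.436,0]], "twist": [-1,-1,-1,-1,-1]}}

```text
time: 32.85
tool_pos: [458.2, 208.9, 68.0]
tcp_rot: [-3.141, -0.001, 2.459]
contact_force: [-1.6, 2.5, -6.9]
grip_width: 27.1
finger_force: 30.0
```

Emit:
{"api": "arm_command", "payload": {"gripper": [10,10,10,10,10], "dp": [[-0.018,-0.436,0],[-0.018,-0.422,0],[0,0,0],[0,0,0.1],[0,0,0.1]], "twist": [-1,-0.97,0,0,0]}}

```text
time: 33.48
tool_pos: [446.3, 191.5, 62.9]
tcp_rot: [-3.14, -0.002, 2.626]
contact_force: [-4.6, 2.9, -6.6]
grip_width: 27.1
finger_force: 30.0
```

Emit:
{"api": "arm_command", "payload": {"gripper": [10,10,10,10,10], "dp": [[0.02,0,0.1],[0,0,0.1],[0,0,0.1],[0,0,0.05],[0,0,0]], "twist": [0,0,0,0,0]}}

```text
time: 34.1
tool_pos: [446.3, 191.5, 54.5]
tcp_rot: [-3.141, -0.001, 2.627]
contact_force: [-5.1, 2.6, -4.0]
grip_width: 27.3
finger_force: 30.0
```

```bash
python3 -c "
from h import *
krel()"
```

```text
r 126.0 ang 150.56 (stand 2.092) yaw 150.51 z 54.5 [-5.1  2.6 -4. ] [0.45 0.86 0.04] grip 27.3 30.0
```

Emit:
{"api": "arm_command", "payload": {"gripper": [60,60,60,60,60], "dp": [[0,0,0],[0,0,0],[0,0,-0.3],[0,0,-0.8],[0,0,-0.8]], "twist": [0,0,0,0,0]}}

```text
time: 34.72
tool_pos: [447.3, 191.4, 103.2]
tcp_rot: [3.141, 0.001, 2.627]
contact_force: [-0.4, 0.1, 0.3]
grip_width: 59.8
finger_force: 0.0
```

Emit:
{"api": "arm_command", "payload": {"gripper": [60,60,60,60,60], "dp": [[0,0,-0.8],[0,0,-0.8],[0,0,0],[0,0,0],[0,0,0]], "twist": [0,0,0,0,0]}}

```text
time: 35.35
tool_pos: [446.4, 191.3, 141.2]
tcp_rot: [-3.141, -0.001, 2.628]
contact_force: [0.9, 0.0, -0.3]
grip_width: 59.8
finger_force: 0.0
```

Run:
```python
from h import *
changed("BD"); seatcheck([1,2],"seat2.png")
p,y=here(); print(p,np.degrees(y)); q=Q['D']; t=sgn(q); rows(p,y,[*t,140],q[2],15)
```

```text
top B 1.8 top D 1.8 
scene B 2.4 scene D 2.4 
[446.61625742 191.41755175 141.53473204] 150.55443974286106
[[-0.42, -0.85, 0.0], [-0.43, -0.85, 0.01], [-0.45, -0.84, 0.0], [-0.46, -0.83, 0.01], [-0.48, -0.82, 0.0]] [0.21, 0.21, 0.21, 0.22, 0.21]
[[-0.49, -0.81, 0.0], [-0.51, -0.8, 0.01], [-0.52, -0.79, 0.0], [-0.54, -0.78, 0.01], [-0.55, -0.78, 0.0]] [0.21, 0.21, 0.21, 0.21, 0.21]
[[-0.56, -0.76, 0.01], [-0.58, -0.75, 0.0], [-0.6, -0.74, 0.0], [-0.6, -0.73, 0.01], [-0.62, -0.72, 0.0]] [0.22, 0.21, 0.21, 0.21, 0.21]
```

View pics/seat2.png

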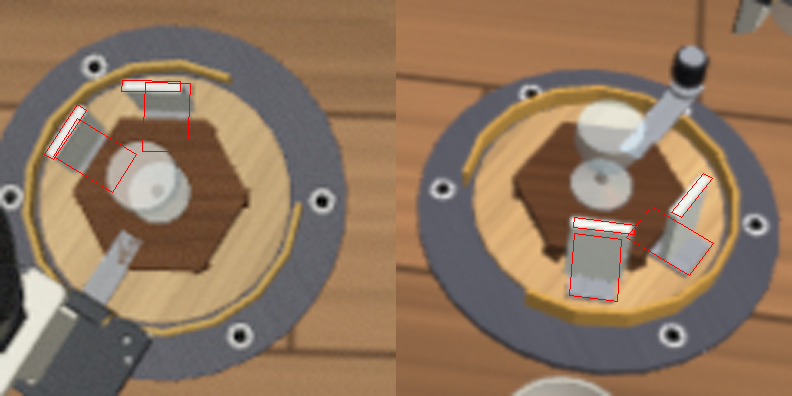

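Both placed signs sit on their home outlines. Next is D.

Emit:
{"api": "arm_command", "payload": {"gripper": [70,70,70,70,70], "dp": [[-0.42,-0.85,0],[-0.43,-0.85,0],[-0.45,-0.84,0],[-0.46,-0.83,0],[-0.48,-0.82,0]], "twist": [0.21,0.21,0.21,0.21,0.21]}}

```text
time: 36.17
tool_pos: [439.6, 72.1, 141.8]
tcp_rot: [-3.142, -0.0, 2.536]
contact_force: [0.5, 0.1, -0.5]
grip_width: 70.1
finger_force: 0.0
```

Emit:
{"api": "arm_command", "payload": {"gripper": [70,70,70,70,70], "dp": [[-0.49,-0.81,0],[-0.51,-0.8,0],[-0.52,-0.79,0],[-0.54,-0.78,0],[-0.55,-0.78,0]], "twist": [0.21,0.21,0.21,0.21,0.21]}}

```text
time: 36.8
tool_pos: [432.6, -46.3, 141.8]
tcp_rot: [3.142, -0.0, 2.444]
contact_force: [0.9, -0.8, 0.2]
grip_width: 70.1
finger_force: 0.0
```

Emit:
{"api": "arm_command", "payload": {"gripper": [70,70,70,70,70], "dp": [[-0.56,-0.76,0],[-0.58,-0.75,0],[-0.6,-0.74,0],[-0.6,-0.73,0],[-0.62,-0.72,0]], "twist": [0.21,0.21,0.21,0.21,0.22]}}

```text
time: 37.42
tool_pos: [425.6, -164.6, 141.8]
tcp_rot: [3.142, -0.0, 2.351]
contact_force: [0.7, 0.5, -0.1]
grip_width: 70.1
finger_force: 0.0
```

Run:
```python
from h import *
p,y=here(); print(p,np.degrees(y)); q=Q['D']; t=sgn(q); changed("BD")
rows(p,y,[*t,31],q[2],5)
a,b=[*t,100],q[2]
d=np.array([np.cos(SY),np.sin(SY)]); t=S+d*118+np.array([-d[1],d[0]])*-.3
rows(a,b,[*t,100],SY+np.pi,15)
```

```text
[ 425.5587645  -164.57844632  141.77421455] 134.71888906673126
top B 19.6 top D 30.0 
scene B 2.7 scene D 2.7 
[[0.01, 0.0, 0.89], [0.0, 0.0, 0.88], [0.01, 0.0, 0.89], [0.0, 0.01, 0.88], [0.01, 0.0, 0.89]] [0.0, 0.0, 0.0, 0.0, 0.0]
[[0.01, 0.72, 0.0], [0.01, 0.72, 0.0], [0.03, 0.72, 0.0], [0.04, 0.72, 0.0], [0.06, 0.72, 0.0]] [0.19, 0.18, 0.19, 0.19, 0.18]
[[0.06, 0.72, 0.0], [0.08, 0.72, 0.0], [0.09, 0.72, 0.0], [0.1, 0.71, 0.0], [0.11, 0.71, 0.0]] [0.19, 0.19, 0.18, 0.19, 0.19]
[[0.12, 0.72, 0.0], [0.13, 0.7, 0.0], [0.15, 0.71, 0.0], [0.16, 0.71, 0.0], [0.17, 0.7, 0.0]] [0.18, 0.19, 0.19, 0.18, 0.19]
```

Emit:
{"api": "arm_command", "payload": {"gripper": [70,70,70,70,70], "dp": [[0.02,0,0.9],[0,0,0.9],[0,0,0.9],[0,0,0.9],[0,0,0.83]], "twist": [0,0,0,0,0]}}

```text
time: 38.15
tool_pos: [425.2, -162.6, 30.4]
tcp_rot: [3.141, -0.001, 2.353]
contact_force: [0.0, 0.0, 0.7]
grip_width: 70.2
finger_force: 0.0
```

Emit:
{"api": "arm_command", "payload": {"gripper": [30,30,30,30,30], "dp": [[0,0,0],[0,0,0],[0,0,0],[0,0,0],[0,0,0]], "twist": [0,0,0,0,0]}}

```text
time: 38.78
tool_pos: [425.9, -163.6, 32.0]
tcp_rot: [3.141, 0.002, 2.352]
contact_force: [0.4, 0.6, 6.7]
grip_width: 44.0
finger_force: 30.0
```

Emit:
{"api": "arm_command", "payload": {"gripper": [30,30,30,30,30], "dp": [[0,0,-0.32],[0,0,-0.6],[0,0,-0.6],[0,0,-0.6],[0,0,-0.6]], "twist": [0,0,0,0,0]}}

```text
time: 39.4
tool_pos: [425.2, -163.5, 100.0]
tcp_rot: [3.142, -0.0, 2.352]
contact_force: [-0.2, -0.6, -1.7]
grip_width: 43.9
finger_force: 30.0
```

Emit:
{"api": "arm_command", "payload": {"gripper": [30,30,30,30,30], "dp": [[0.01,0.72,0.0],[0.01,0.72,0.0],[0.03,0.72,0.0],[0.04,0.72,0.0],[0.06,0.72,0.0]], "twist": [0.19,0.19,0.19,0.19,0.19]}}

```text
time: 40.02
tool_pos: [489.0, -99.1, 99.6]
tcp_rot: [-3.142, -0.0, 2.268]
contact_force: [0.1, -0.6, -0.4]
grip_width: 43.8
finger_force: 30.0
```

Emit:
{"api": "arm_command", "payload": {"gripper": [30,30,30,30,30], "dp": [[0.06,0.72,0.0],[0.08,0.72,0.0],[0.09,0.72,0.0],[0.1,0.71,0.0],[0.11,0.71,0.0]], "twist": [0.18,0.18,0.19,0.19,0.19]}}

```text
time: 40.65
tool_pos: [552.6, -35.1, 99.5]
tcp_rot: [-3.141, -0.0, 2.187]
contact_force: [0.6, -1.1, -0.7]
grip_width: 43.8
finger_force: 30.0
```

Emit:
{"api": "arm_command", "payload": {"gripper": [30,30,30,30,30], "dp": [[0.12,0.72,0.0],[0.13,0.7,0.0],[0.15,0.71,0.0],[0.16,0.71,0.0],[0.17,0.7,0.0]], "twist": [0.18,0.19,0.18,0.18,0.18]}}

```text
time: 41.28
tool_pos: [616.3, 29.0, 99.5]
tcp_rot: [-3.141, -0.0, 2.108]
contact_force: [0.8, -0.8, -0.6]
grip_width: 43.8
finger_force: 30.0
```

Run:
```python
from h import *
rel()
```

```text
sign r 109.3 lat(tool y) 0.4 z 99.5 yawerr 0.08 F in -1.0 lat 0.3 z -0.6 M [-0.11  0.04 -0.  ] grip 43.8
```

Emit:
{"api": "arm_command", "payload": {"gripper": [30,30,30,30,30], "dp": [[0,-0.03,0.45],[0,0,0.45],[0,0,0.45],[0,0,0.35],[0,0,0.18]], "twist": [0,0,0,0,0]}}

```text
time: 41.9
tool_pos: [615.1, 28.0, 51.4]
tcp_rot: [-3.141, -0.001, 2.108]
contact_force: [-0.3, 0.2, 0.0]
grip_width: 43.4
finger_force: 30.0
```

Emit:
{"api": "arm_command", "payload": {"gripper": [30,30,30,30,30], "dp": [[0.3,0,0],[0.3,0,0],[0.3,0,0],[0.1,0,0],[0.1,0,0]], "twist": [0,0,0,0,0]}}

```text
time: 42.52
tool_pos: [601.4, 52.1, 52.4]
tcp_rot: [3.141, 0.0, 2.109]
contact_force: [0.9, 0.4, -0.5]
grip_width: 43.5
finger_force: 30.0
```

```bash
python3 -c "
from h import *
rel()"
```

```text
sign r 81.8 lat(tool y) -0.5 z 52.4 yawerr 0.12 F in -0.1 lat 1.0 z -0.5 M [-0.11  0.05 -0.04] grip 43.5
```

Emit:
{"api": "arm_command", "payload": {"gripper": [30,30,30,30,30], "dp": [[0.16,0,0],[0.16,0,0],[0.16,0,0],[0.16,0,0],[0.08,0,0]], "twist": [0,0,0,0,0]}}

```text
time: 43.15
tool_pos: [592.3, 67.1, 52.3]
tcp_rot: [3.141, 0.001, 2.109]
contact_force: [2.7, -4.2, -0.2]
grip_width: 43.6
finger_force: 30.0
```

Emit:
{"api": "arm_command", "payload": {"gripper": [30,30,30,30,30], "dp": [[0.05,0,0],[0.03,0,0],[0.02,0,0],[0,0,0],[0,0,0]], "twist": [0,0,0,0,0]}}

```text
time: 43.78
tool_pos: [592.4, 67.6, 52.6]
tcp_rot: [3.14, 0.004, 2.108]
contact_force: [4.6, -8.4, -1.3]
grip_width: 43.9
finger_force: 30.0
```

```bash
python3 -c "
from h import *
rel()"
```

```text
sign r 63.9 lat(tool y) -0.3 z 52.6 yawerr 0.11 F in -9.6 lat -0.3 z -1.3 M [-1.66 -0.77  0.04] grip 43.9
```

Emit:
{"api": "arm_command", "payload": {"gripper": [60,60,60,60,60], "dp": [[0,0,0],[0,0,0],[0,0,0],[0,0,-0.3],[0,0,-0.8]], "twist": [0,0,0,0,0]}}

```text
time: 44.4
tool_pos: [590.2, 69.6, 79.5]
tcp_rot: [-3.14, -0.001, 2.109]
contact_force: [-1.1, 0.3, 0.7]
grip_width: 59.7
finger_force: 0.0
```

Emit:
{"api": "arm_command", "payload": {"gripper": [60,60,60,60,60], "dp": [[0,0,-0.8],[0,0,-0.8],[0,0,-0.7],[0,0,0],[0,0,0]], "twist": [0,0,0,0,0]}}

```text
time: 45.02
tool_pos: [590.4, 69.5, 136.7]
tcp_rot: [-3.141, -0.001, 2.109]
contact_force: [-0.3, 0.4, -0.1]
grip_width: 60.2
finger_force: 0.0
```

Run:
```python
from h import *
p,y=here(); print(p,np.degrees(y))
t,a=knob(3); print(t); rows(p,y,[*t,p[2]],a,10)
```

```text
[590.42099892  69.52869076 136.70150774] 120.80925044561866
[446.99134095 190.77280647]
[[0.71, -0.24, 0.0], [0.72, -0.21, 0.0], [0.73, -0.17, 0.0], [0.74, -0.13, 0.0], [0.75, -0.09, 0.0]] [-0.6, -0.6, -0.59, -0.6, -0.6]
[[0.75, -0.05, 0.0], [0.75, -0.02, 0.0], [0.75, 0.03, 0.0], [0.75, 0.06, 0.0], [0.74, 0.1, 0.0]] [-0.6, -0.59, -0.6, -0.6, -0.6]
```

Emit:
{"api": "arm_command", "payload": {"gripper": [60,60,60,60,60], "dp": [[0.71,-0.24,0.0],[0.72,-0.21,0.0],[0.73,-0.17,0.0],[0.74,-0.13,0.0],[0.75,-0.09,0.0]], "twist": [-0.6,-0.6,-0.6,-0.6,-0.6]}}

```text
time: 45.65
tool_pos: [518.1, 131.0, 137.3]
tcp_rot: [3.141, 0.0, 2.374]
contact_force: [-0.7, 0.9, 0.6]
grip_width: 60.2
finger_force: 0.0
```

Emit:
{"api": "arm_command", "payload": {"gripper": [60,60,60,60,60], "dp": [[0.75,-0.05,0.0],[0.75,-0.02,0.0],[0.75,0.03,0.0],[0.75,0.06,0.0],[0.74,0.1,0.0]], "twist": [-0.6,-0.6,-0.6,-0.6,-0.57]}}

```text
time: 46.28
tool_pos: [446.4, 191.2, 137.2]
tcp_rot: [3.141, 0.0, 2.633]
contact_force: [0.0, 0.7, 0.5]
grip_width: 60.4
finger_force: 0.0
```

Emit:
{"api": "arm_command", "payload": {"gripper": [60,60,60,60,60], "dp": [[0,0,0.7],[0,0,0.7],[0,0,0.7],[0,0,0.7],[0,0,0.54]], "twist": [0,0,0,0,0]}}

```text
time: 46.9
tool_pos: [446.9, 190.8, 53.1]
tcp_rot: [-3.141, -0.0, 2.631]
contact_force: [0.1, -0.3, -0.7]
grip_width: 59.7
finger_force: 0.0
```

Emit:
{"api": "arm_command", "payload": {"gripper": [10,10,10,10,10], "dp": [[0,0,0],[0,0,0],[0,0,0],[0,0,0],[0,0,0]], "twist": [0,0,0,0,0]}}

```text
time: 47.52
tool_pos: [447.6, 190.5, 54.2]
tcp_rot: [3.141, 0.001, 2.629]
contact_force: [-0.4, -0.4, 3.3]
grip_width: 27.2
finger_force: 30.0
```

```bash
python3 -c "
from h import *
krel()"
```

```text
r 124.3 ang 150.67 (stand 2.094) yaw 150.65 z 54.2 [-0.4 -0.4  3.3] [0.  0.1 0. ] grip 27.2 30.0
```

Emit:
{"api": "arm_command", "payload": {"gripper": [10,10,10,10,10], "dp": [[0,0,-0.18],[0,0,-0.18],[0,0,-0.18],[0,0,-0.04],[0,0,0]], "twist": [0,0,0,0,0]}}

```text
time: 48.15
tool_pos: [447.5, 190.4, 68.2]
tcp_rot: [3.141, 0.0, 2.629]
contact_force: [3.2, -1.3, -7.5]
grip_width: 27.6
finger_force: 30.0
```

Emit:
{"api": "arm_command", "payload": {"gripper": [10,10,10,10,10], "dp": [[-0.018,-0.436,0],[-0.018,-0.436,0],[-0.018,-0.436,0],[-0.018,-0.436,0],[-0.018,-0.436,0]], "twist": [-1,-1,-1,-1,-1]}}

```text
time: 48.78
tool_pos: [431.7, 138.6, 68.2]
tcp_rot: [3.141, 0.001, 3.069]
contact_force: [3.6, 1.0, -7.5]
grip_width: 27.1
finger_force: 30.0
```

```bash
python3 -c "
from h import *
krel()"
```

```text
r 124.6 ang 175.84 (stand 2.533) yaw 175.82 z 68.2 [ 3.6  1.  -7.5] [ 0.15 -0.8   0.06] grip 27.1 30.0
```

Emit:
{"api": "arm_command", "payload": {"gripper": [10,10,10,10,10], "dp": [[-0.018,-0.436,0],[-0.018,-0.436,0],[-0.018,-0.436,0],[-0.018,-0.436,0],[-0.018,-0.436,0]], "twist": [-1,-1,-1,-1,-1]}}

```text
time: 49.4
tool_pos: [439.5, 85.3, 68.3]
tcp_rot: [3.141, 0.001, -2.778]
contact_force: [3.1, 2.3, -7.3]
grip_width: 27.4
finger_force: 30.0
```

Emit:
{"api": "arm_command", "payload": {"gripper": [10,10,10,10,10], "dp": [[-0.018,-0.436,0],[-0.018,-0.422,0],[0,0,0],[0,0,0.1],[0,0,0.1]], "twist": [-1,-0.97,0,0,0]}}

```text
time: 50.02
tool_pos: [448.5, 66.5, 63.2]
tcp_rot: [3.141, 0.001, -2.611]
contact_force: [5.1, 3.2, -5.5]
grip_width: 27.0
finger_force: 30.0
```

Emit:
{"api": "arm_command", "payload": {"gripper": [10,10,10,10,10], "dp": [[0,0,0.1],[0,0,0.1],[0,0,0.1],[0,0,0.05],[0,0,0]], "twist": [0,0,0,0,0]}}

```text
time: 50.65
tool_pos: [448.6, 66.5, 54.5]
tcp_rot: [3.141, 0.001, -2.611]
contact_force: [4.4, 3.7, -5.0]
grip_width: 27.4
finger_force: 30.0
```

```bash
python3 -c "
from h import *
krel()"
```

```text
r 124.6 ang -149.56 (stand 3.137) yaw -149.57 z 54.5 [ 4.4  3.7 -5. ] [ 0.64 -0.56  0.1 ] grip 27.4 30.0
```

Emit:
{"api": "arm_command", "payload": {"gripper": [60,60,60,60,60], "dp": [[0,0,0],[0,0,0],[0,0,-0.3],[0,0,-0.8],[0,0,-0.8]], "twist": [0,0,0,0,0]}}

```text
time: 51.28
tool_pos: [448.2, 65.6, 103.0]
tcp_rot: [3.141, -0.0, -2.61]
contact_force: [0.3, -0.6, -0.3]
grip_width: 60.0
finger_force: 0.0
```

Emit:
{"api": "arm_command", "payload": {"gripper": [60,60,60,60,60], "dp": [[0,0,-0.8],[0,0,-0.8],[0,0,0],[0,0,0],[0,0,0]], "twist": [0,0,0,0,0]}}

```text
time: 51.9
tool_pos: [447.8, 65.7, 141.2]
tcp_rot: [3.141, -0.001, -2.609]
contact_force: [-0.3, -0.0, -0.6]
grip_width: 60.1
finger_force: 0.0
```

Run:
```python
from h import *
changed("B"); seatcheck([1,2,3],"seat3.png")
p,y=here(); print(p,np.degrees(y)); q=Q['B']; t=sgn(q); rows(p,y,[*t,p[2]],q[2],15)
```

```text
top B 1.5 
scene B 2.0 
[448.132408    65.70322939 141.54645011] -149.49395943640178
[[0.18, -0.78, 0.0], [0.13, -0.78, 0.0], [0.08, -0.8, 0.0], [0.02, -0.8, 0.0], [-0.03, -0.8, 0.0]] [0.77, 0.76, 0.77, 0.77, 0.76]
[[-0.08, -0.79, 0.0], [-0.13, -0.79, 0.0], [-0.19, -0.77, 0.0], [-0.24, -0.76, 0.0], [-0.29, -0.75, 0.0]] [0.77, 0.77, 0.76, 0.77, 0.77]
[[-0.34, -0.72, 0.0], [-0.39, -0.7, 0.0], [-0.43, -0.67, 0.0], [-0.47, -0.64, 0.0], [-0.52, -0.61, 0.0]] [0.76, 0.77, 0.77, 0.76, 0.77]
```

View pics/seat3.png

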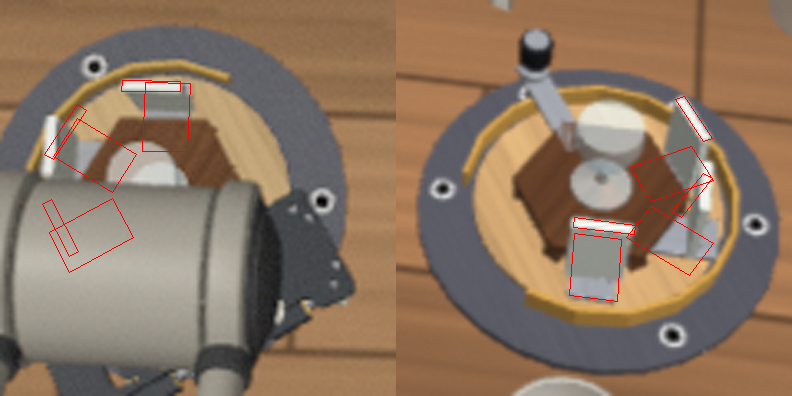

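Signs C and D are home, but sign A (second slot, top crop (48,145)) has been knocked askew against the rail. I'll fetch B now, and image and mend A once the arm is clear of it.

Emit:
{"api": "arm_command", "payload": {"gripper": [70,70,70,70,70], "dp": [[0.18,-0.78,0],[0.13,-0.78,0],[0.08,-0.8,0],[0.02,-0.8,0],[-0.03,-0.8,0]], "twist": [0.77,0.77,0.77,0.77,0.77]}}

```text
time: 52.72
tool_pos: [478.2, -30.4, 141.8]
tcp_rot: [3.141, -0.0, -2.948]
contact_force: [-0.0, -0.5, -0.4]
grip_width: 70.3
finger_force: 0.0
```

Emit:
{"api": "arm_command", "payload": {"gripper": [70,70,70,70,70], "dp": [[-0.08,-0.79,0],[-0.13,-0.79,0],[-0.19,-0.77,0],[-0.24,-0.76,0],[-0.29,-0.75,0]], "twist": [0.77,0.77,0.77,0.77,0.77]}}

```text
time: 53.35
tool_pos: [507.7, -126.3, 141.9]
tcp_rot: [3.141, 0.0, 2.998]
contact_force: [0.4, -0.5, -0.0]
grip_width: 70.1
finger_force: 0.0
```

Emit:
{"api": "arm_command", "payload": {"gripper": [70,70,70,70,70], "dp": [[-0.34,-0.72,0],[-0.39,-0.7,0],[-0.43,-0.67,0],[-0.47,-0.64,0],[-0.52,-0.61,0]], "twist": [0.77,0.77,0.77,0.76,0.76]}}

```text
time: 53.98
tool_pos: [536.9, -221.7, 141.8]
tcp_rot: [3.141, -0.0, 2.663]
contact_force: [0.6, -0.5, -0.3]
grip_width: 69.8
finger_force: 0.0
```

Run:
```python
from h import *
changed("B")
p,y=here(); print(p,np.degrees(y)); q=Q['B']; t=sgn(q)
rows(p,y,[*t,31],q[2],5)
a,b=[*t,100],q[2]
d=np.array([np.cos(SY),np.sin(SY)]); t=S+d*118+np.array([-d[1],d[0]])*-.3
rows(a,b,[*t,100],SY+np.pi,15)
snap("top","a.png",(165,160,265,230),5.5); snap("scene","b.png",(320,190,400,270),4.8)
a,b=cv2.imread("pics/a.png"),cv2.imread("pics/b.png"); b=cv2.resize(b,(385,385)); cv2.imwrite("pics/ab.png",np.hstack([cv2.resize(a,(550,385)),b])[:, :800]); print(a.shape)
```

```text
top B 26.1 
scene B 4.5 
[ 537.08132076 -222.58859231  141.71385643] 152.6298415111176
[[0.01, 0.02, 0.89], [0.01, 0.01, 0.88], [0.01, 0.02, 0.89], [0.01, 0.02, 0.88], [0.01, 0.02, 0.89]] [-0.01, -0.02, -0.01, -0.02, -0.01]
[[0.11, 0.69, 0.0], [0.14, 0.68, 0.0], [0.16, 0.67, 0.0], [0.19, 0.67, 0.0], [0.22, 0.66, 0.0]] [0.43, 0.43, 0.43, 0.43, 0.43]
[[0.24, 0.65, 0.0], [0.26, 0.64, 0.0], [0.29, 0.64, 0.0], [0.31, 0.62, 0.0], [0.33, 0.61, 0.0]] [0.43, 0.43, 0.44, 0.43, 0.43]
[[0.36, 0.59, 0.0], [0.38, 0.58, 0.0], [0.4, 0.57, 0.0], [0.42, 0.55, 0.0], [0.44, 0.54, 0.0]] [0.43, 0.43, 0.43, 0.43, 0.43]
(385, 550, 3)
```

View pics/ab.png

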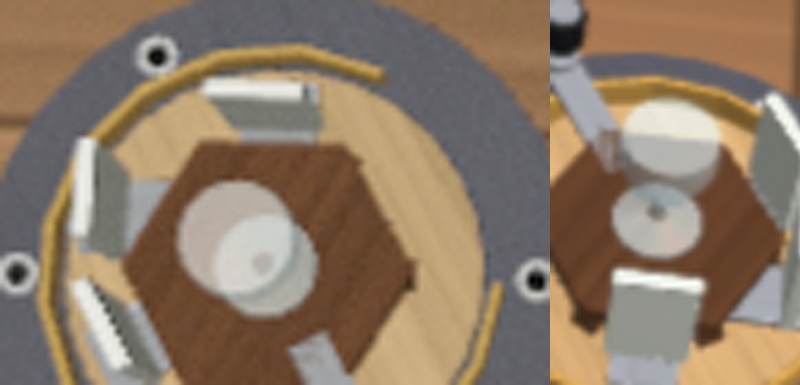

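Run:
```python
from h import *
uv=(np.array([(83,138),(97,140),(88,235),(70,232)])+.5)/5.5-.5+[165,160]
P=[M[k] for k in ('T+','t+','t-','T-')]
q,e=fit("top",P,uv,[600,210,-1.7],18); print(q,np.degrees(q[2]),e)
v=q[:2]-S; a=SY+np.radians(120); d=np.array([np.cos(a),np.sin(a)]); print('r',v@d,'lat',v@[-d[1],d[0]],'yaw err',np.degrees(q[2]-a+np.pi)%360)
home=[*(S+64*d),a+np.pi]
top=cv2.cvtColor(capture("top"),cv2.COLOR_RGB2BGR); sc=cv2.cvtColor(capture("scene"),cv2.COLOR_RGB2BGR)
show(top,"a.png",(165,160,225,220),6.5,outline("top",q,18)+outline("top",home,18)[1:]); show(sc,"b.png",(340,190,400,250),6.5,outline("scene",q,18))
cv2.imwrite("pics/ab2.png",np.hstack([cv2.imread("pics/a.png"),cv2.imread("pics/b.png")]))
```

```text
[580.55187303 194.25269899  -1.6200292 ] -92.82083556802355 0.224278290628928
r 68.39688798303106 lat 10.228962296781898 yaw err 26.479164431976457
```

View pics/ab2.png

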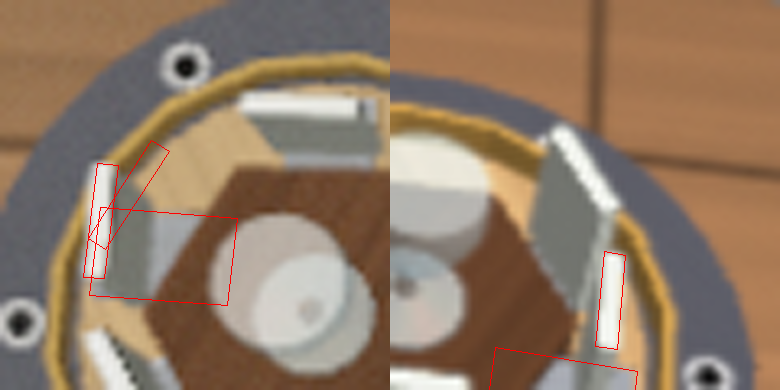

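The fit of A agrees in both views: r 68, 10 mm to one side, yaw off by 26°. B first, then A.

Emit:
{"api": "arm_command", "payload": {"gripper": [70,70,70,70,70], "dp": [[0.04,0.08,0.9],[0,0,0.9],[0,0,0.9],[0,0,0.9],[0,0,0.83]], "twist": [-0.07,0,0,0,0]}}

```text
time: 54.9
tool_pos: [536.6, -217.2, 30.6]
tcp_rot: [3.141, -0.0, 2.675]
contact_force: [-0.9, 0.1, -0.6]
grip_width: 70.1
finger_force: 0.0
```

Emit:
{"api": "arm_command", "payload": {"gripper": [30,30,30,30,30], "dp": [[0,0,0],[0,0,0],[0,0,0],[0,0,0],[0,0,0]], "twist": [0,0,0,0,0]}}

```text
time: 55.52
tool_pos: [537.3, -218.3, 32.3]
tcp_rot: [3.141, 0.002, 2.674]
contact_force: [-0.4, 1.7, 6.2]
grip_width: 43.8
finger_force: 30.0
```

Emit:
{"api": "arm_command", "payload": {"gripper": [30,30,30,30,30], "dp": [[0,0,-0.32],[0,0,-0.6],[0,0,-0.6],[0,0,-0.6],[0,0,-0.6]], "twist": [0,0,0,0,0]}}

```text
time: 56.15
tool_pos: [536.8, -218.1, 100.5]
tcp_rot: [3.142, 0.001, 2.674]
contact_force: [-0.4, 0.4, -0.7]
grip_width: 43.6
finger_force: 30.0
```

Emit:
{"api": "arm_command", "payload": {"gripper": [30,30,30,30,30], "dp": [[0.11,0.69,0.0],[0.14,0.68,0.0],[0.16,0.67,0.0],[0.19,0.67,0.0],[0.22,0.66,0.0]], "twist": [0.43,0.43,0.43,0.43,0.43]}}

```text
time: 56.78
tool_pos: [562.9, -134.7, 99.9]
tcp_rot: [3.141, 0.0, 2.485]
contact_force: [1.5, -0.2, -1.1]
grip_width: 43.4
finger_force: 30.0
```

Emit:
{"api": "arm_command", "payload": {"gripper": [30,30,30,30,30], "dp": [[0.24,0.65,0.0],[0.26,0.64,0.0],[0.29,0.64,0.0],[0.31,0.62,0.0],[0.33,0.61,0.0]], "twist": [0.43,0.43,0.43,0.43,0.43]}}

```text
time: 57.4
tool_pos: [589.0, -51.9, 99.9]
tcp_rot: [3.141, 0.0, 2.298]
contact_force: [1.1, 0.0, -1.1]
grip_width: 43.9
finger_force: 30.0
```

Emit:
{"api": "arm_command", "payload": {"gripper": [30,30,30,30,30], "dp": [[0.36,0.59,0.0],[0.38,0.58,0.0],[0.4,0.57,0.0],[0.42,0.55,0.0],[0.44,0.54,0.0]], "twist": [0.43,0.43,0.43,0.43,0.43]}}

```text
time: 58.02
tool_pos: [614.8, 30.9, 99.9]
tcp_rot: [3.141, 0.0, 2.11]
contact_force: [-0.2, 0.5, -1.1]
grip_width: 43.8
finger_force: 30.0
```

Run:
```python
from h import *
rel()
```

```text
sign r 106.9 lat(tool y) 0.2 z 99.9 yawerr 0.19 F in 0.5 lat 0.1 z -1.1 M [-0.08  0.04 -0.03] grip 43.8
```

Emit:
{"api": "arm_command", "payload": {"gripper": [30,30,30,30,30], "dp": [[0,-0.01,0.45],[0,0,0.45],[0,0,0.45],[0,0,0.37],[0,0,0.18]], "twist": [0,0,0,0,0]}}

```text
time: 58.65
tool_pos: [614.1, 29.9, 50.8]
tcp_rot: [-3.141, -0.001, 2.111]
contact_force: [1.1, -0.2, -0.5]
grip_width: 43.5
finger_force: 30.0
```

Emit:
{"api": "arm_command", "payload": {"gripper": [30,30,30,30,30], "dp": [[0.3,0,0],[0.3,0,0],[0.2,0,0],[0.1,0,0],[0.1,0,0]], "twist": [0,0,0,0,0]}}

```text
time: 59.28
tool_pos: [601.6, 51.9, 51.9]
tcp_rot: [3.141, 0.0, 2.111]
contact_force: [-0.0, 0.4, 0.3]
grip_width: 43.7
finger_force: 30.0
```

```bash
python3 -c "
from h import *
rel()"
```

```text
sign r 82.1 lat(tool y) -0.5 z 51.9 yawerr 0.27 F in 0.3 lat 0.2 z 0.3 M [-0.05  0.1   0.03] grip 43.7
```

Emit:
{"api": "arm_command", "payload": {"gripper": [30,30,30,30,30], "dp": [[0.16,0,0],[0.16,0,0],[0.16,0,0],[0.16,0,0],[0.08,0,0]], "twist": [0,0,0,0,0]}}

```text
time: 59.9
tool_pos: [592.2, 67.3, 51.7]
tcp_rot: [3.141, 0.0, 2.111]
contact_force: [1.6, -3.3, 0.5]
grip_width: 43.5
finger_force: 30.0
```

Emit:
{"api": "arm_command", "payload": {"gripper": [30,30,30,30,30], "dp": [[0.05,0,0],[0.03,0,0],[0.02,0,0],[0,0,0],[0,0,0]], "twist": [0,0,0,0,0]}}

```text
time: 60.52
tool_pos: [592.3, 67.8, 52.0]
tcp_rot: [3.14, 0.003, 2.111]
contact_force: [2.8, -6.5, -0.4]
grip_width: 43.9
finger_force: 30.0
```

```bash
python3 -c "
from h import *
rel()"
```

```text
sign r 63.7 lat(tool y) -0.4 z 52.0 yawerr 0.25 F in -7.0 lat -0.9 z -0.4 M [-1.37 -0.62  0.02] grip 43.9
```

Emit:
{"api": "arm_command", "payload": {"gripper": [60,60,60,60,60], "dp": [[0,0,0],[0,0,0],[0,0,0],[0,0,-0.3],[0,0,-0.8]], "twist": [0,0,0,0,0]}}

```text
time: 61.15
tool_pos: [590.3, 69.4, 79.0]
tcp_rot: [-3.14, -0.001, 2.111]
contact_force: [-0.2, 0.5, 0.1]
grip_width: 59.9
finger_force: 0.0
```

Emit:
{"api": "arm_command", "payload": {"gripper": [60,60,60,60,60], "dp": [[0,0,-0.8],[0,0,-0.8],[0,0,-0.8],[0,0,0],[0,0,0]], "twist": [0,0,0,0,0]}}

```text
time: 61.78
tool_pos: [590.6, 69.3, 138.6]
tcp_rot: [-3.141, -0.001, 2.111]
contact_force: [0.1, 0.0, -0.4]
grip_width: 59.7
finger_force: 0.0
```

Run:
```python
from h import *
p,y=here(); print(p,np.degrees(y))
a,b=rows(p,y,[581.4,202.9,p[2]],np.radians(177.2),15); print(a,b)
```

```text
[590.60042781  69.34219904 138.63855655] 120.96253469602748
[[0.32, 0.16, 0.0], [0.3, 0.18, 0.0], [0.3, 0.21, 0.0], [0.28, 0.22, 0.0], [0.26, 0.24, 0.0]] [-0.75, -0.75, -0.75, -0.75, -0.75]
[[0.25, 0.25, 0.0], [0.23, 0.28, 0.0], [0.22, 0.28, 0.0], [0.19, 0.3, 0.0], [0.18, 0.31, 0.0]] [-0.75, -0.75, -0.75, -0.75, -0.75]
[[0.15, 0.32, 0.0], [0.13, 0.34, 0.0], [0.11, 0.34, 0.0], [0.09, 0.34, 0.0], [0.07, 0.35, 0.0]] [-0.75, -0.75, -0.75, -0.75, -0.75]
[581.28069824 202.82496573 138.63855655] 3.092942206250367
```

Emit:
{"api": "arm_command", "payload": {"gripper": [40,40,40,40,40], "dp": [[0.32,0.16,0.0],[0.3,0.18,0.0],[0.3,0.21,0.0],[0.28,0.22,0.0],[0.26,0.24,0.0]], "twist": [-0.75,-0.75,-0.75,-0.75,-0.75]}}

```text
time: 62.4
tool_pos: [587.4, 114.0, 137.9]
tcp_rot: [-3.14, -0.002, 2.441]
contact_force: [0.1, -0.9, 0.4]
grip_width: 40.3
finger_force: 0.0
```

Emit:
{"api": "arm_command", "payload": {"gripper": [40,40,40,40,40], "dp": [[0.25,0.25,0.0],[0.23,0.28,0.0],[0.22,0.28,0.0],[0.19,0.3,0.0],[0.18,0.31,0.0]], "twist": [-0.75,-0.75,-0.75,-0.75,-0.75]}}

```text
time: 63.02
tool_pos: [584.1, 158.5, 137.9]
tcp_rot: [-3.141, -0.002, 2.768]
contact_force: [0.1, -0.7, -0.6]
grip_width: 39.9
finger_force: 0.0
```

Emit:
{"api": "arm_command", "payload": {"gripper": [40,40,40,40,40], "dp": [[0.15,0.32,0.0],[0.13,0.34,0.0],[0.11,0.34,0.0],[0.09,0.34,0.0],[0.07,0.35,0.0]], "twist": [-0.75,-0.75,-0.75,-0.75,-0.75]}}

```text
time: 63.65
tool_pos: [581.1, 202.9, 137.8]
tcp_rot: [-3.141, -0.002, 3.095]
contact_force: [-0.2, -0.2, 1.4]
grip_width: 39.9
finger_force: 0.0
```

Run:
```python
from h import *
p,y=here(); print(p,np.degrees(y)); o=get_obs(); print(o["joint_positions"].round(2))
rows(p,y,[581.4,202.9,62],np.radians(177.2),5)
seatcheck([0,1,2,3],"seat4.png")
```

```text
[581.05452315 202.90110452 137.83716169] 177.32969648375263
[ 0.21  0.58  1.38  0.    1.18 -1.31]
[[0.0, 0.0, 0.61], [-0.01, 0.0, 0.6], [0.0, 0.0, 0.61], [0.0, 0.0, 0.61], [0.0, 0.0, 0.6]] [0.01, 0.0, 0.01, 0.0, 0.01]
```

View pics/seat4.png

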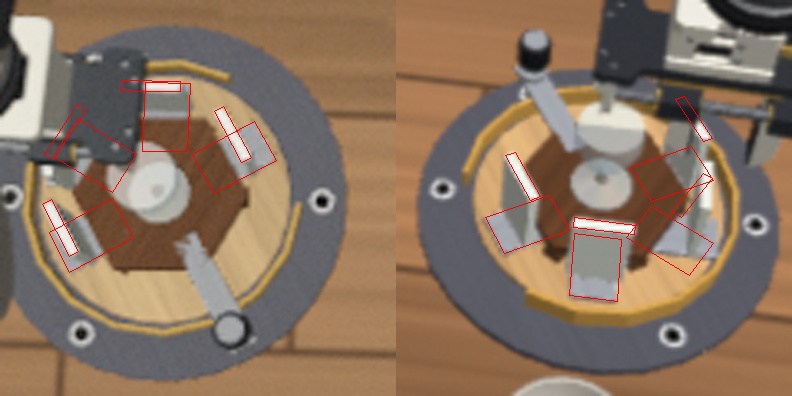

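B, D and C are home, and A is still askew as measured. I lower the fingers astride its board.

Emit:
{"api": "arm_command", "payload": {"gripper": [40,40,40,40,40], "dp": [[-0.01,0,0.7],[0,0,0.7],[0,0,0.6],[0,0,0.6],[0,0,0.44]], "twist": [0.03,0,0,0,0]}}

```text
time: 64.38
tool_pos: [581.8, 202.6, 62.1]
tcp_rot: [-3.141, -0.001, 3.09]
contact_force: [0.2, 0.1, -0.4]
grip_width: 40.2
finger_force: 0.0
```

Emit:
{"api": "arm_command", "payload": {"gripper": [0,0,0,0,0], "dp": [[0,0,0],[0,0,0],[0,0,0],[0,0,0],[0,0,0]], "twist": [0,0,0,0,0]}}

```text
time: 65.0
tool_pos: [582.6, 202.8, 63.8]
tcp_rot: [3.141, 0.002, 3.09]
contact_force: [2.1, -0.7, 2.1]
grip_width: 8.0
finger_force: 29.9
```

Run:
```python
from h import *
p,y=here(); o=get_obs(); print(p,np.degrees(y),o["contact_force"].round(1),o["moment"].round(2),o["grip_width"])
a=SY+np.radians(120); d=np.array([np.cos(a),np.sin(a)])
for r in (75,): print(S+r*d); e,f=rows(p,y,[*(S+r*d),p[2]-.5],np.radians(150.7),10)
```

```text
[582.56821265 202.7681814   63.84392951] 177.05921929159538 [ 2.1 -0.7  2.1] [-0.03 -0.17  0.01] 7.999138863552016
[592.70368388 195.00519543]
[[-0.04, -0.03, 0.0], [-0.05, -0.03, 0.0], [-0.04, -0.02, 0.01], [-0.05, -0.02, 0.0], [-0.04, -0.02, 0.0]] [0.53, 0.52, 0.53, 0.53, 0.53]
[[-0.05, -0.02, 0.0], [-0.05, -0.02, 0.0], [-0.05, -0.01, 0.01], [-0.05, -0.02, 0.0], [-0.05, -0.01, 0.0]] [0.52, 0.53, 0.53, 0.52, 0.53]
```

Emit:
{"api": "arm_command", "payload": {"gripper": [0,0,0,0,0], "dp": [[-0.04,-0.03,-0.03],[-0.05,-0.03,0],[-0.04,-0.02,0],[-0.05,-0.02,0],[-0.04,-0.02,0]], "twist": [0.53,0.53,0.53,0.53,0.53]}}

```text
time: 65.62
tool_pos: [586.7, 199.0, 63.8]
tcp_rot: [-3.142, -0.001, 2.857]
contact_force: [-0.8, -0.3, -1.4]
grip_width: 7.9
finger_force: 29.9
```

```bash
cat >> h.py <<'E'
def arel():
    p,y=here(); o=get_obs(); a=SY+np.radians(120); d=np.array([np.cos(a),np.sin(a)]); v=p[:2]-S; l=np.array([-d[1],d[0]]); f=o["contact_force"]
    print("board r %.1f lat %.1f yawerr %.1f z %.1f F out %.1f lat %.1f z %.1f grip %.1f"%(v@d,v@l,np.degrees(y)%360-150.7,p[2],f[:2]@d,f[:2]@l,f[2],o["grip_width"]),o["moment"].round(2))
E
python3 -c "
from h import *
arel()"
```

```text
board r 75.6 lat 7.2 yawerr 13.0 z 63.8 F out -0.6 lat 0.5 z -1.4 grip 7.9 [ 0.02 -0.   -0.01]
```

Moving freely. I carry on.

Emit:
{"api": "arm_command", "payload": {"gripper": [0,0,0,0,0], "dp": [[-0.05,-0.02,0],[-0.05,-0.02,0],[-0.05,-0.01,0],[-0.06,-0.02,0],[-0.06,-0.01,0]], "twist": [0.52,0.52,0.52,0.52,0.52]}}

```text
time: 66.25
tool_pos: [592.3, 194.7, 63.8]
tcp_rot: [-3.141, -0.001, 2.631]
contact_force: [-0.1, 0.7, -0.1]
grip_width: 7.7
finger_force: 29.9
```

```bash
python3 -c "
from h import *
arel()"
```

```text
board r 74.5 lat 0.2 yawerr 0.0 z 63.8 F out 0.6 lat 0.4 z -0.1 grip 7.7 [ 0.   -0.   -0.06]
```

Emit:
{"api": "arm_command", "payload": {"gripper": [0,0,0,0,0], "dp": [[0,-0.06,0],[0,-0.06,0],[0,-0.05,0],[0,0,0],[0,0,0]], "twist": [0,0,0,0,0]}}

```text
time: 66.88
tool_pos: [590.7, 191.5, 64.1]
tcp_rot: [3.14, 0.0, 2.632]
contact_force: [1.3, 4.0, -1.8]
grip_width: 7.6
finger_force: 30.0
```

```bash
python3 -c "
from h import *
arel()"
```

```text
board r 70.9 lat 0.0 yawerr 0.1 z 64.1 F out 4.1 lat 0.9 z -1.8 grip 7.6 [ 0.96 -0.4  -0.08]
```

Emit:
{"api": "arm_command", "payload": {"gripper": [40,40,40,40,40], "dp": [[0,0,0],[0,0,0],[0,0,0],[0,0,-0.3],[0,0,-0.7]], "twist": [0,0,0,0,0]}}

```text
time: 67.5
tool_pos: [590.1, 190.7, 89.3]
tcp_rot: [-3.141, -0.001, 2.632]
contact_force: [-0.0, -0.4, 0.8]
grip_width: 39.6
finger_force: 0.0
```

Emit:
{"api": "arm_command", "payload": {"gripper": [40,40,40,40,40], "dp": [[0,0,-0.8],[0,0,-0.8],[0,0,-0.6],[0,0,0],[0,0,0]], "twist": [0,0,0,0,0]}}

```text
time: 68.12
tool_pos: [590.1, 190.8, 143.5]
tcp_rot: [-3.141, -0.001, 2.632]
contact_force: [-0.0, -0.1, -0.4]
grip_width: 39.6
finger_force: 0.0
```

Run:
```python
from h import *
p,y=here(); print(p,np.degrees(y))
t,a=knob(4); print(t); print(rows(p,y,[*t,p[2]],np.radians(30.7),25))
```

```text
[590.08814531 190.81011186 143.47484621] 150.80495838842205
[448.51846605  65.78213526]
[[0.1, -0.29, 0.0], [0.08, -0.29, 0.0], [0.05, -0.3, 0.0], [0.02, -0.3, 0.0], [0.01, -0.3, 0.0]] [0.96, 0.96, 0.96, 0.96, 0.96]
[[-0.03, -0.3, 0.0], [-0.05, -0.3, 0.0], [-0.07, -0.29, 0.0], [-0.1, -0.29, 0.0], [-0.12, -0.27, 0.0]] [0.97, 0.96, 0.96, 0.96, 0.96]
[[-0.15, -0.27, 0.0], [-0.17, -0.25, 0.0], [-0.18, -0.24, 0.0], [-0.21, -0.22, 0.0], [-0.22, -0.2, 0.0]] [0.96, 0.96, 0.96, 0.96, 0.96]
[[-0.24, -0.18, 0.0], [-0.26, -0.16, 0.0], [-0.27, -0.15, 0.0], [-0.27, -0.11, 0.0], [-0.29, -0.1, 0.0]] [0.96, 0.96, 0.97, 0.96, 0.96]
[[-0.3, -0.07, 0.0], [-0.29, -0.04, 0.0], [-0.31, -0.02, 0.0], [-0.3, 0.01, 0.0], [-0.3, 0.03, 0.0]] [0.96, 0.96, 0.96, 0.96, 0.96]
(array([448.52979997,  65.72221659, 143.47484621]), np.float64(0.5359026205658171))
```

Emit:
{"api": "arm_command", "payload": {"gripper": [60,60,60,60,60], "dp": [[0.1,-0.29,0.0],[0.08,-0.29,0.0],[0.05,-0.3,0.0],[0.02,-0.3,0.0],[0.01,-0.3,0.0]], "twist": [0.96,0.96,0.96,0.96,0.96]}}

```text
time: 68.75
tool_pos: [561.3, 165.7, 142.9]
tcp_rot: [-3.14, -0.001, 2.21]
contact_force: [-0.0, 0.3, 0.4]
grip_width: 59.7
finger_force: 0.0
```

Emit:
{"api": "arm_command", "payload": {"gripper": [60,60,60,60,60], "dp": [[-0.03,-0.3,0.0],[-0.05,-0.3,0.0],[-0.07,-0.29,0.0],[-0.1,-0.29,0.0],[-0.12,-0.27,0.0]], "twist": [0.97,0.96,0.96,0.96,0.96]}}

```text
time: 69.38
tool_pos: [533.1, 140.8, 143.0]
tcp_rot: [-3.14, -0.0, 1.791]
contact_force: [-1.1, -0.6, -0.3]
grip_width: 60.0
finger_force: 0.0
```

Emit:
{"api": "arm_command", "payload": {"gripper": [60,60,60,60,60], "dp": [[-0.15,-0.27,0.0],[-0.17,-0.25,0.0],[-0.18,-0.24,0.0],[-0.21,-0.22,0.0],[-0.22,-0.2,0.0]], "twist": [0.96,0.96,0.96,0.96,0.96]}}

```text
time: 70.0
tool_pos: [504.8, 115.7, 143.0]
tcp_rot: [-3.14, 0.0, 1.372]
contact_force: [-0.1, -0.2, -0.8]
grip_width: 60.1
finger_force: 0.0
```

Emit:
{"api": "arm_command", "payload": {"gripper": [60,60,60,60,60], "dp": [[-0.24,-0.18,0.0],[-0.26,-0.16,0.0],[-0.27,-0.15,0.0],[-0.27,-0.11,0.0],[-0.29,-0.1,0.0]], "twist": [0.96,0.96,0.97,0.96,0.96]}}

```text
time: 70.62
tool_pos: [476.5, 90.8, 143.1]
tcp_rot: [-3.14, 0.001, 0.952]
contact_force: [0.0, 0.2, -0.3]
grip_width: 59.9
finger_force: 0.0
```

Emit:
{"api": "arm_command", "payload": {"gripper": [60,60,60,60,60], "dp": [[-0.3,-0.07,0.0],[-0.29,-0.04,0.0],[-0.31,-0.02,0.0],[-0.3,0.01,0.0],[-0.3,0.03,0.0]], "twist": [0.96,0.96,0.96,0.96,0.96]}}

```text
time: 71.25
tool_pos: [448.2, 65.7, 143.2]
tcp_rot: [-3.141, 0.001, 0.533]
contact_force: [0.2, -1.3, -0.5]
grip_width: 59.7
finger_force: 0.0
```

Run:
```python
from h import *
p,y=here(); print(p,np.degrees(y))
t,a=knob(4); rows(p,y,[*t,52.5],np.radians(30.7),5)
seatcheck([0,1,2,3],"seat5.png")
```

```text
[448.20176408  65.66193092 143.19057542] 30.54858451638648
[[0.0, 0.0, 0.73], [0.01, 0.0, 0.72], [0.0, 0.0, 0.73], [0.0, 0.0, 0.72], [0.0, 0.0, 0.73]] [-0.01, -0.0, -0.01, -0.0, -0.01]
```

View pics/seat5.png

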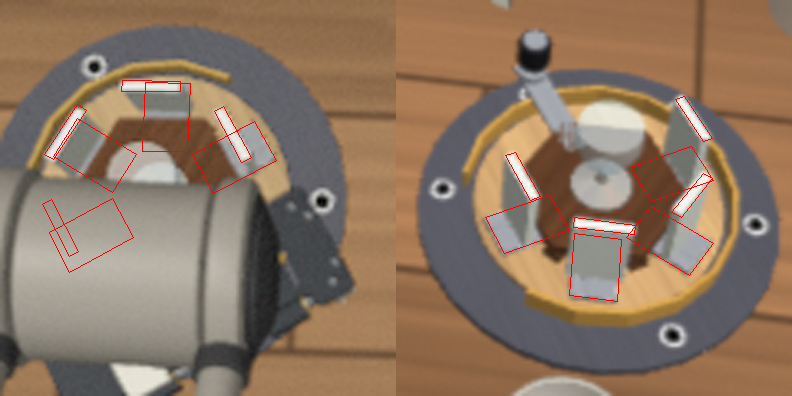

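All four boards lie on their home outlines. Now the last swing.

Emit:
{"api": "arm_command", "payload": {"gripper": [60,60,60,60,60], "dp": [[0.01,0,0.75],[0,0,0.75],[0,0,0.75],[0,0,0.75],[0,0,0.63]], "twist": [-0.03,0,0,0,0]}}

```text
time: 71.97
tool_pos: [448.9, 66.1, 52.1]
tcp_rot: [-3.141, 0.001, 0.541]
contact_force: [-0.3, -0.2, 0.7]
grip_width: 59.8
finger_force: 0.0
```

Emit:
{"api": "arm_command", "payload": {"gripper": [10,10,10,10,10], "dp": [[0,0,0],[0,0,0],[0,0,0],[0,0,0],[0,0,0]], "twist": [0,0,0,0,0]}}

```text
time: 72.6
tool_pos: [449.5, 65.9, 53.7]
tcp_rot: [3.141, -0.001, 0.539]
contact_force: [0.9, -0.1, 3.2]
grip_width: 27.2
finger_force: 30.0
```

Emit:
{"api": "arm_command", "payload": {"gripper": [10,10,10,10,10], "dp": [[0,0,-0.18],[0,0,-0.18],[0,0,-0.18],[0,0,-0.04],[0,0,0]], "twist": [0,0,0,0,0]}}

```text
time: 73.22
tool_pos: [449.4, 66.0, 67.8]
tcp_rot: [3.141, -0.001, 0.539]
contact_force: [4.5, 2.4, -7.2]
grip_width: 27.3
finger_force: 30.0
```

```bash
python3 -c "
from h import *
krel()"
```

```text
r 124.1 ang -149.19 (stand 3.144) yaw 30.86 z 67.8 [ 4.5  2.4 -7.2] [ 0.35 -0.61 -0.06] grip 27.3 30.0
```

Emit:
{"api": "arm_command", "payload": {"gripper": [10,10,10,10,10], "dp": [[0.018,0.436,0],[0.018,0.436,0],[0.018,0.436,0],[0.018,0.436,0],[0.018,0.436,0]], "twist": [-1,-1,-1,-1,-1]}}

```text
time: 73.85
tool_pos: [486.3, 27.1, 67.4]
tcp_rot: [-3.14, -0.001, 0.977]
contact_force: [4.5, 7.2, -7.5]
grip_width: 27.1
finger_force: 30.0
```

Emit:
{"api": "arm_command", "payload": {"gripper": [10,10,10,10,10], "dp": [[0.018,0.436,0],[0.018,0.436,0],[0.018,0.436,0],[0.018,0.436,0],[0,0,0]], "twist": [-1,-1,-1,-1,0]}}

```text
time: 74.47
tool_pos: [525.2, 9.9, 66.9]
tcp_rot: [-3.139, -0.002, 1.325]
contact_force: [2.7, 8.0, -7.2]
grip_width: 27.3
finger_force: 30.0
```

```bash
python3 -c "
from h import *
krel()"
```

```text
r 123.6 ang -104.42 (stand 3.925) yaw 75.89 z 66.9 [ 2.7  8.  -7.2] [ 1.17 -0.39 -0.02] grip 27.3 30.0
```

Emit:
{"api": "arm_command", "payload": {"gripper": [10,10,10,10,10], "dp": [[0.038,0.436,0],[0.038,0.436,0],[0.028,0.436,0],[0,0.01,0],[0,0,0.1]], "twist": [-1,-1,-1,0,0]}}

```text
time: 75.1
tool_pos: [557.3, 6.3, 64.5]
tcp_rot: [-3.139, -0.001, 1.584]
contact_force: [-0.0, 2.7, -6.3]
grip_width: 27.5
finger_force: 30.0
```

Emit:
{"api": "arm_command", "payload": {"gripper": [10,10,10,10,10], "dp": [[0,0,0.1],[0,0,0.1],[0,0,0.1],[0,0,0.1],[0,0,0.03]], "twist": [0,0,0,0,0]}}

```text
time: 75.72
tool_pos: [558.4, 6.3, 54.2]
tcp_rot: [-3.141, -0.0, 1.586]
contact_force: [-0.6, 4.2, -5.3]
grip_width: 27.7
finger_force: 30.0
```

```bash
python3 -c "
from h import *
krel()"
```

```text
r 123.3 ang -88.89 (stand 4.196) yaw 90.86 z 54.2 [-0.6  4.2 -5.3] [0.76 0.37 0.21] grip 27.7 30.0
```

Emit:
{"api": "arm_command", "payload": {"gripper": [60,60,60,60,60], "dp": [[0,0,0],[0,0,0],[0,0,-0.3],[0,0,-0.8],[0,0,-0.8]], "twist": [0,0,0,0,0]}}

```text
time: 76.35
tool_pos: [559.1, 5.7, 103.3]
tcp_rot: [3.14, 0.0, 1.586]
contact_force: [0.4, -0.5, 0.6]
grip_width: 59.6
finger_force: 0.0
```

Emit:
{"api": "arm_command", "payload": {"gripper": [10,10,10,10,10], "dp": [[0,0,-0.8],[0,0,-0.8],[0,0,0],[0,0,0],[0,0,0]], "twist": [0,0,0,0,0]}}

```text
time: 76.97
tool_pos: [558.2, 6.0, 141.1]
tcp_rot: [-3.14, -0.0, 1.586]
contact_force: [1.1, 0.3, -0.1]
grip_width: 14.3
finger_force: 0.0
```

Run:
```python
from h import *
for n,w in (("top",(380,218,462,262)),("scene",(120,180,192,215))):
    im=cv2.imread(f"pics/{n}0.png")[w[1]:w[3],w[0]:w[2]]
    m=(im.min(2)>195).astype(np.uint8); k,_,st,c=cv2.connectedComponentsWithStats(m)
    for i in range(1,k):
        if st[i,4]>8: u=c[i]+w[:2]; print(n,u.round(1),st[i,2:],ray(n,u,54).round(1),ray(n,u,47).round(1))
seatcheck([1,2,3,4],"seat6.png")
p,y=here(); print(p,np.degrees(y))
```

```text
top [440.7 236.9] [ 17  13 181] [ 495.2 -447.5   54. ] [ 495.9 -450.1   47. ]
top [420.4 239.3] [ 10  12 100] [ 487.9 -396.7   54. ] [ 488.6 -399.    47. ]
top [403.1 241.5] [10 12 94] [ 481.1 -353.6   54. ] [ 481.7 -355.6   47. ]
scene [138.3 190.5] [ 16   8 115] [ 497.2 -446.5   54. ] [ 491.7 -450.7   47. ]
scene [156.2 190.5] [10  8 64] [ 489.7 -396.2   54. ] [ 484.1 -400.    47. ]
scene [171.6 192. ] [10  7 55] [ 488.7 -351.6   54. ] [ 483.1 -355.    47. ]
[558.35463263   6.03727647 141.21321681] 90.85663921815808
```

View pics/seat6.png

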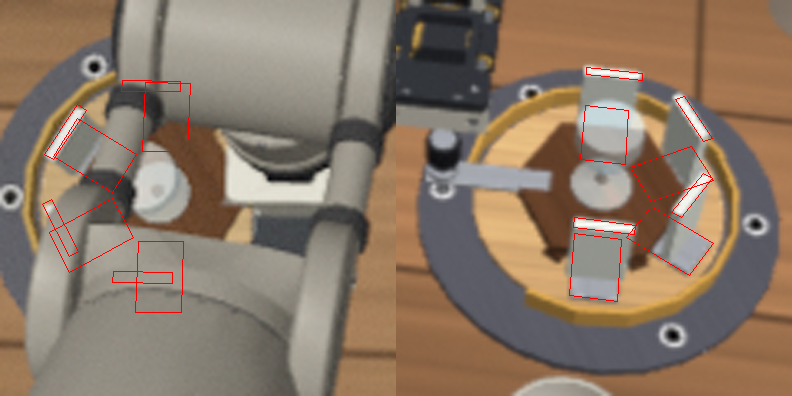

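All four signs are home in both views, and the knob sits over hole 5. Next, the wide key, at (496,−447).

Emit:
{"api": "arm_command", "payload": {"gripper": [0,0,0,0,0], "dp": [[-0.9,-0.14,0],[-0.9,-0.14,0],[-0.9,-0.14,0],[-0.9,-0.14,0],[-0.9,-0.14,0]], "twist": [0,0,0,0,0]}}

```text
time: 77.7
tool_pos: [542.6, -107.4, 141.5]
tcp_rot: [-3.141, -0.0, 1.586]
contact_force: [-0.2, -0.7, 0.5]
grip_width: 0.5
finger_force: 0.0
```

Emit:
{"api": "arm_command", "payload": {"gripper": [0,0,0,0,0], "dp": [[-0.9,-0.14,0],[-0.9,-0.14,0],[-0.9,-0.14,0],[-0.9,-0.14,0],[-0.9,-0.14,0]], "twist": [0,0,0,0,0]}}

```text
time: 78.32
tool_pos: [526.8, -220.1, 141.4]
tcp_rot: [-3.141, -0.001, 1.586]
contact_force: [0.8, -0.1, -0.8]
grip_width: 0.3
finger_force: 0.0
```

Emit:
{"api": "arm_command", "payload": {"gripper": [0,0,0,0,0], "dp": [[-0.9,-0.14,0],[-0.9,-0.14,0],[-0.9,-0.14,0],[-0.9,-0.14,0],[-0.9,-0.14,0]], "twist": [0,0,0,0,0]}}

```text
time: 78.95
tool_pos: [511.0, -333.7, 141.9]
tcp_rot: [3.142, -0.0, 1.586]
contact_force: [0.2, 0.6, -0.7]
grip_width: 0.4
finger_force: 0.0
```

Emit:
{"api": "arm_command", "payload": {"gripper": [0,0,0,0,0], "dp": [[-0.9,-0.14,0],[-0.9,-0.14,0],[-0.9,-0.14,0],[-0.9,-0.14,0],[-0.9,-0.12,0]], "twist": [0,0,0,0,0]}}

```text
time: 79.58
tool_pos: [495.6, -446.4, 141.9]
tcp_rot: [3.142, -0.0, 1.586]
contact_force: [0.1, 0.1, -0.0]
grip_width: 0.4
finger_force: 0.0
```

Run:
```python
from h import *
p,y=here(); o=get_obs(); print(p,np.degrees(y),o["joint_positions"].round(2),o["grip_width"]); rows(p,y,[496,-447,60],y,5)
d=[S+64*np.array([np.cos(SY+k*np.pi/3),np.sin(SY+k*np.pi/3)]) for k in (1,2,3,4)]
# white fraction inside predicted board tops (top view)
im=capture("top").min(2)
for k in (1,2,3,4):
    a=SY+np.radians(60*k); m=np.zeros(im.shape,np.uint8); cv2.fillPoly(m,[np.int32(np.round(outline("top",[S[0]+64*np.cos(a),S[1]+64*np.sin(a),a+np.pi],18)[1]))],1); print(k,np.median(im[m>0]))
```

```text
[ 495.62404348 -446.44856601  141.86156327] 90.85475529836447 [-0.85  0.67  1.21  0.    1.26 -0.86] 0.39818864342316784
[[0.0, 0.0, 0.65], [-0.01, 0.01, 0.66], [0.0, 0.0, 0.65], [-0.01, 0.0, 0.66], [0.0, 0.0, 0.65]] [-0.0, -0.0, -0.0, -0.0, -0.0]
1 197.5
2 209.0
3 203.0
4 209.0
```

Emit:
{"api": "arm_command", "payload": {"gripper": [0,0,0,0,0], "dp": [[0,0,0.7],[0,0,0.7],[0,0,0.7],[0,0,0.7],[0,0,0.4]], "twist": [0,0,0,0,0]}}

```text
time: 80.25
tool_pos: [495.7, -444.2, 60.2]
tcp_rot: [-3.14, -0.002, 1.586]
contact_force: [0.0, -0.1, -0.1]
grip_width: 0.7
finger_force: 0.0
```

Emit:
{"api": "arm_command", "payload": {"gripper": [0,0,0,0,0], "dp": [[0,0,0.12],[0,0,0.12],[0,0,0.12],[0,0,0.12],[0,0,0.08]], "twist": [0,0,0,0,0]}}

```text
time: 80.88
tool_pos: [496.2, -445.3, 48.4]
tcp_rot: [3.141, 0.001, 1.586]
contact_force: [0.1, 0.1, 2.8]
grip_width: 0.7
finger_force: 1.3
```

Run:
```python
from h import *
o=get_obs(); print(o["tool_pos"],o["contact_force"])
```

```text
[ 496.2364793  -445.31465858   48.37322552] [0.08607786 0.08820559 2.77566272]
```

Emit:
{"api": "arm_command", "payload": {"gripper": [0,0,0,0,0], "dp": [[0,0,0.06],[0,0,0.06],[0,0,0.06],[0,0,0],[0,0,0]], "twist": [0,0,0,0,0]}}

```text
time: 81.5
tool_pos: [496.3, -445.4, 47.1]
tcp_rot: [3.14, 0.002, 1.586]
contact_force: [-4.2, 5.7, 20.9]
grip_width: 0.5
finger_force: 10.6
```

Run:
```python
from h import *
o=get_obs(); print(o["tool_pos"],o["contact_force"])
```

```text
[ 496.33706604 -445.37738159   47.0672434 ] [-4.17069482  5.73054377 20.87798582]
```

Emit:
{"api": "arm_command", "payload": {"gripper": [0,0,0,0,0], "dp": [[0,0,-0.4],[0,0,-0.8],[0,0,-0.8],[0,0,-0.8],[0,0,-0.8]], "twist": [0,0,0,0,0]}}

```text
time: 82.12
tool_pos: [495.7, -444.7, 133.6]
tcp_rot: [-3.141, -0.001, 1.586]
contact_force: [-1.1, -0.4, -0.6]
grip_width: -0.0
finger_force: 0.0
```

Emit:
{"api": "arm_command", "payload": {"gripper": [0,0,0,0,0], "dp": [[1,0,0],[1,0,0],[1,0,0],[1,0,0],[1,0,0]], "twist": [0,0,0,0,0]}}

```text
time: 82.75
tool_pos: [493.8, -319.0, 133.1]
tcp_rot: [-3.141, -0.001, 1.586]
contact_force: [-0.2, -0.6, -0.0]
grip_width: 0.6
finger_force: 0.0
```

Run:
```python
from h import *
w=(120,180,192,215)
for t,im in (("before",cv2.imread("pics/scene0.png")),("now",cv2.cvtColor(capture("scene"),cv2.COLOR_RGB2BGR))):
    im=im[w[1]:w[3],w[0]:w[2]]; k,_,st,c=cv2.connectedComponentsWithStats((im.min(2)>195).astype(np.uint8))
    print(t,[((c[i]+w[:2]).round(1).tolist(),int(st[i,4])) for i in range(1,k) if st[i,4]>8])
for n in ("top","scene"):
    im=capture(n).min(2)
    for k in (1,2,3,4):
        a=SY+np.radians(60*k); m=np.zeros(im.shape,np.uint8); cv2.fillPoly(m,[np.int32(np.round(outline(n,[S[0]+64*np.cos(a),S[1]+64*np.sin(a),a+np.pi],18)[1]))],1); print(n,k,np.median(im[m>0]))
o=get_obs(); print(o["tool_pos"],o["contact_force"])
```

```text
before [([138.3, 190.5], 115), ([156.2, 190.5], 64), ([171.6, 192.0], 55)]
now [([156.2, 190.5], 64), ([171.1, 190.5], 64), ([139.0, 191.6], 113)]
top 1 198.0
top 2 210.0
top 3 204.0
top 4 209.5
scene 1 225.5
scene 2 225.0
scene 3 220.5
scene 4 212.0
[ 494.11031467 -319.17900613  133.3614608 ] [ 0.97401532  0.01794017 -0.3072991 ]
```

Key a popped up (row 192.0 → 190.5), the wide key is down (190.5 → 191.6), and all the boards are in place. I hand in.

```bash
python3 -c "
from plant import *
print(close_job())"
```

```text
the job is handed in; nothing more can be done
None
```

The job is handed in with all four signs home (one that had been knocked askew in its slot was put right), the stand pinned in hole 5, and the wide key down with the key that had been down popped up; my last check of the pictures agreed, but the hand-in returned no verdict.

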